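# Transfer weld test pieces to the welding tray in order

### The arm

A 6-joint arm with a two-finger parallel gripper is mounted at the origin on the work surface. World frame = base frame: x ahead of the robot, y to its left, z up, the work surface at z = 0. Lengths are in mm, angles in rad, forces in N, time in s.
With the tool pointing down it reaches from about 275 to 725 mm from the base axis. Payload 5.6 kg.
Tool frame: the origin (TCP) lies between the finger pads; the fingertips stand tips_ahead ahead of it and the grasp point (between the pads) is the TCP (tips_ahead is the distance from the TCP to the fingertips, in mm); x points along the fingers, y is the direction in which the jaws open and shut, and the axes are right-handed (so a half turn about x gives the same grasp; the last joint's range is limited). The gripper opens to 85 mm and grips with 20 to 120 N. Pads are 22 mm wide; open, the fingers measure 114 mm over their backs; the gripper's body (76 mm by 85 mm) begins 54 mm behind the grasp point. The pads swing forward as they close: fully open they stand 13 mm farther back than shut.
Start: joints at [-0.872, 0.255, 0.108, 0, -1.424, -0.285], TCP at [221.168, -503.565, 212.283] pointing down, gripper open.
Joint ranges: [-2.95, 2.95], [-1.21, 1.97], [-1.09, 1.5], [-2.87, 1.71], [-2.94, -0.07], [-3.05, 3.05]. Speed limits (rad/s): [2.57, 2.57, 3.14, 3.14, 3.14, 3.14].

### API

Orientations are given as a unit quaternion [w, x, y, z].
In Python, from bench import * gives the robot as it stands. The module is installed in compiled form; this text tells all that it offers.
- The arm moves only by the shell command python3 -m handwheel 'ROWS' [OPENING] [FORCE]. ROWS is JSON, a list of rows, each a list of 2 entries, a list of its own where there are three numbers: the shift along the tool's x, y, z in mm, then the turn about the tool's x in degrees. A call has 1 to 5 rows; each row is the pose to reach, as a shift and turn from the pose commanded when the call began, along the tool's axes at that moment; what a row does not reach only later rows make up. A row lasts 1/12 s, in which the tool goes at most 41.7 mm and 7.16 degrees, less where a joint would pass 70% of its speed; a pose out of reach is approached as far as the arm can. A call with a gripper value outside its range is refused whole. OPENING is the finger opening in mm, from 0 to 85.4, set as the call begins (- or left out, the last holds). The fingers move at their own pace and stop on an object; FORCE is the grip in N (left out, the last holds). Time passes only in rows, so rows that repeat a pose let the fingers close. It gives the time, the measured TCP pose, the force and the opening at its end, in the units of the state.
- get_obs(): the state, without advancing time (a new reading comes with each control period).
- grab_frame(name): name is "scene" or "top" or "wrist"; returns a dict with "img" (420x560x3 uint8, red, green, blue), "fx", "fy", "cx", "cy" (pixels), "rvec" (rotation vector, rad) and "tvec" (3), from world to camera coordinates, as OpenCV has them. Camera axes: x right, y down, z forward; pixel columns grow to the right and rows downward; lengths in mm; the calibration is good to about 2 mm. A picture is of the moment at which its call begins. There is no depth.
- job_done(): hands the job in, once; it reports no verdict.
Trained networks look in a picture, given as the dict that the camera call returned (one of the last four; its "shot" number tells which), for a name from the list of things; names that differ only in an ending like _2 or _b are one class to them, and where a whole thing is asked for, a point or a joint stands for the part that bears it (a point fixed in the world has none). Each returns a list of dicts, best first, with "score" (0 to 1); they miss things now and then, are a little off and sometimes report something else, mostly with a low value. They report only what shows in the picture. A call takes as long as a camera call. They do not tell look-alikes from the thing itself.
- recognise(thing, picture): "centre" ([x, y, z] in mm, in the coordinates of the camera as it stood for that picture, good to about 4 mm: the middle of the surface that is visible of it).
- pinpoint(thing, picture): "centre" ([x, y, z] in mm, in the coordinates of the camera as it stood for that picture, good to about 4 mm: a listed point, or the origin of a listed thing).
The state is a dict: "time": time; "joint_positions": joint angles; "joint_velocities": joint speeds; "effort": joint torques, N m; "position": TCP position; "ee_rot": TCP orientation; "wrist_force": force on the tool from outside, world axes, zero at the start; "moment": the same for the moment, N m; "finger_gap": opening from 0.0 (shut) to 1.0 (fully open).
Only numpy, scipy, OpenCV 4.12 (cv2) and the standard library are available. Lean on these libraries where they do the work, as an engineer would, in place of code of your own. Each camera call takes 0.05 s, during which the arm holds its last target.

### The job

Move the four steel test pieces one by one from the wooden preparation rack into the long grey welding tray, keeping their order counted from the posts: the piece nearest the upright post on the wooden rack goes into the compartment nearest the tray's own post, the next one into the compartment after it, and so on to the end. Stand each piece upright and flat on the floor of its own compartment, let go of it, and never lay or knock any piece over.

Things in the scene. Friction and masses are not known exactly. Their poses are not given: they have to be found in the camera images.
- round_mid (a point): Test piece: round steel tube offcut, hollow, 48 mm outside diameter, 40 mm bore, 70 mm tall, about 0.27 kg. It stands on end in a seat of the wooden rack; the point is its centre, half-way up, z up along its length.
- square_mid (a point): Test piece: square steel tube offcut, hollow, 40 x 40 mm outside (sides along its x and y axes), wall 4 mm, 70 mm tall, about 0.28 kg. It stands on end in a seat of the wooden rack; the point is its centre, half-way up, z up along its length.
- hex_mid (a point): Test piece: solid hexagonal steel bar offcut, 36 mm across flats (two of the flats face its +y and -y), 42 mm across corners (along x), 60 mm tall, about 0.5 kg. It stands on end in a seat of the wooden rack; the point is its centre, half-way up, z up along its length.
- rect_mid (a point): Test piece: rectangular steel tube offcut, hollow, 30 mm along its x axis and 50 mm along its y axis, wall 4 mm, 80 mm tall, about 0.32 kg. It stands on end in a seat of the wooden rack; the point is its centre, half-way up, z up along its length.
- seat_round: Shallow aluminium seat of the wooden rack in which the round piece stands at the start (the four seats look alike; fixed). Dish 66 mm (x, along the row) x 70 mm (y, across it), floor and walls 4 mm thick, rim 12 mm above its underside; origin at the centre of its underside, 20 mm above the table. The seats stand 70 mm apart in a straight row.
- seat_square: Shallow aluminium seat of the wooden rack in which the square piece stands at the start (the four seats look alike; fixed). Dish 66 mm (x, along the row) x 70 mm (y, across it), floor and walls 4 mm thick, rim 12 mm above its underside; origin at the centre of its underside, 20 mm above the table. The seats stand 70 mm apart in a straight row.
- seat_hex: Shallow aluminium seat of the wooden rack in which the hex piece stands at the start (the four seats look alike; fixed). Dish 66 mm (x, along the row) x 70 mm (y, across it), floor and walls 4 mm thick, rim 12 mm above its underside; origin at the centre of its underside, 20 mm above the table. The seats stand 70 mm apart in a straight row.
- seat_rect: Shallow aluminium seat of the wooden rack in which the rect piece stands at the start (the four seats look alike; fixed). Dish 66 mm (x, along the row) x 70 mm (y, across it), floor and walls 4 mm thick, rim 12 mm above its underside; origin at the centre of its underside, 20 mm above the table. The seats stand 70 mm apart in a straight row.
- prep_post: Steel post with a ball on top, 80 mm tall (shaft 14 mm, ball 28 mm, foot 34 mm), fixed at one end of the wooden rack (board 370 x 90 x 20 mm), in line with the row, 53 mm from the nearest seat's centre. It marks the first end, which may be either one; the other end has only a low block, 10 mm high. Origin: centre of its foot.
- weld_tray: Long grey steel tray, fixed, 370 mm (x) x 90 mm (y); origin: centre of its underside, on the table. Four compartments, centres at x = +105, +35, -35, -105 mm, y = 0, each 66 x 66 mm inside, floor 20 mm above the origin, 4 mm walls rising 8 mm above the floor. A steel ball-topped post like the rack's, 80 mm tall, stands on it at x = +158 mm, so x = +105 is the first compartment. Empty at the start.
There are look-alikes about, which are no part of the job. What is shaped like the part that bears rect_mid but pink is not meant.

How it is judged (in metres and radians):
At the end, for the whole second after the job is handed in: Each piece stands flat and upright (0.06 rad) in the compartment with the same count from the tray's post as its seat had from the rack's post: centre within 18.5 mm along and across (anywhere inside), height within 3 mm; all released and at rest (((horizontal distance between seat_round and prep_post between 0.023 and 0.083 m and x of round_mid in the frame of weld_tray between 0.0865 and 0.1235 m) or (horizontal distance between seat_round and prep_post between 0.093 and 0.153 m and x of round_mid in the frame of weld_tray between 0.0165 and 0.0535 m) or (horizontal distance between seat_round and prep_post between 0.163 and 0.223 m and x of round_mid in the frame of weld_tray between -0.0535 and -0.0165 m) or (horizontal distance between seat_round and prep_post between 0.233 and 0.293 m and x of round_mid in the frame of weld_tray between -0.1235 and -0.0865 m)) and y of round_mid in the frame of weld_tray between -0.0185 and 0.0185 m and z of round_mid in the frame of weld_tray between 0.052 and 0.058 m and angle between each of round_mid, square_mid, hex_mid, rect_mid's own z axis and vertical below 0.06 rad and linear speed of each of round, square, hex, rect below 0.02 m/s and angular speed of each of round, square, hex, rect below 0.2 rad/s and contact force between each of round, square, hex, rect and the fingers below 0.1 N and ((horizontal distance between seat_square and prep_post between 0.023 and 0.083 m and x of square_mid in the frame of weld_tray between 0.0865 and 0.1235 m) or (horizontal distance between seat_square and prep_post between 0.093 and 0.153 m and x of square_mid in the frame of weld_tray between 0.0165 and 0.0535 m) or (horizontal distance between seat_square and prep_post between 0.163 and 0.223 m and x of square_mid in the frame of weld_tray between -0.0535 and -0.0165 m) or (horizontal distance between seat_square and prep_post between 0.233 and 0.293 m and x of square_mid in the frame of weld_tray between -0.1235 and -0.0865 m)) and y of square_mid in the frame of weld_tray between -0.0185 and 0.0185 m and z of square_mid in the frame of weld_tray between 0.052 and 0.058 m and ((horizontal distance between seat_hex and prep_post between 0.023 and 0.083 m and x of hex_mid in the frame of weld_tray between 0.0865 and 0.1235 m) or (horizontal distance between seat_hex and prep_post between 0.093 and 0.153 m and x of hex_mid in the frame of weld_tray between 0.0165 and 0.0535 m) or (horizontal distance between seat_hex and prep_post between 0.163 and 0.223 m and x of hex_mid in the frame of weld_tray between -0.0535 and -0.0165 m) or (horizontal distance between seat_hex and prep_post between 0.233 and 0.293 m and x of hex_mid in the frame of weld_tray between -0.1235 and -0.0865 m)) and y of hex_mid in the frame of weld_tray between -0.0185 and 0.0185 m and z of hex_mid in the frame of weld_tray between 0.047 and 0.053 m and ((horizontal distance between seat_rect and prep_post between 0.023 and 0.083 m and x of rect_mid in the frame of weld_tray between 0.0865 and 0.1235 m) or (horizontal distance between seat_rect and prep_post between 0.093 and 0.153 m and x of rect_mid in the frame of weld_tray between 0.0165 and 0.0535 m) or (horizontal distance between seat_rect and prep_post between 0.163 and 0.223 m and x of rect_mid in the frame of weld_tray between -0.0535 and -0.0165 m) or (horizontal distance between seat_rect and prep_post between 0.233 and 0.293 m and x of rect_mid in the frame of weld_tray between -0.1235 and -0.0865 m)) and y of rect_mid in the frame of weld_tray between -0.0185 and 0.0185 m and z of rect_mid in the frame of weld_tray between 0.057 and 0.063 m); the robot touches nothing.
It fails at once if the round piece is tipped by more than 0.8 rad (angle between round_mid's own z axis and vertical above 0.8 rad).
It fails at once if the square piece is tipped by more than 0.8 rad (angle between square_mid's own z axis and vertical above 0.8 rad).
It fails at once if the hex piece is tipped by more than 0.8 rad (angle between hex_mid's own z axis and vertical above 0.8 rad).
It fails at once if the rect piece is tipped by more than 0.8 rad (angle between rect_mid's own z axis and vertical above 0.8 rad).
It also fails if it takes over 120 s, if anything falls off the work surface, if the arm or the gripper's body presses on something with over 40 N, if the wrist force passes 120 N, or if a joint passes its speed limit or range.

## Working session

There is one attempt and no reset: what is moved stays moved. The work goes in short steps, Python scripts to look and compute and a shell command to move; the robot and the scene stay as the last step left them, time stands still between calls to the robot, and variables do not carry over. Pictures are saved under pics/ and viewed, and the job is handed in when it is done.

```bash
mkdir -p pics; cat > h.py <<'E'
from bench import *
import numpy as np, cv2
def cam(p):
    R,_=cv2.Rodrigues(np.array(p["rvec"],float)); return R,np.array(p["tvec"],float).reshape(3)
def c2w(p,c):
    R,t=cam(p); return R.T@(np.array(c)-t)
def pix(p,w):
    R,t=cam(p); c=R@np.array(w,float)+t; return np.array([p["fx"]*c[0]/c[2]+p["cx"],p["fy"]*c[1]/c[2]+p["cy"]])
def ray(p,u,v,z):
    R,t=cam(p); d=R.T@np.array([(u-p["cx"])/p["fx"],(v-p["cy"])/p["fy"],1]); o=-R.T@t
    return o+d*(z-o[2])/d[2]
def save(p,n): cv2.imwrite("pics/"+n,cv2.cvtColor(p["img"],cv2.COLOR_RGB2BGR))
E
python3 - <<'E'
from h import *
print(get_obs())
for n in ["top","scene","wrist"]:
    p=grab_frame(n); save(p,n+"0.png"); print(n,p["fx"],p["fy"],p["cx"],p["cy"],c2w(p,[0,0,0]))
    if n!="wrist":
        for t in ["round_mid","square_mid","hex_mid","rect_mid","prep_post","weld_tray","seat_round"]:
            for r in pinpoint(t,p)[:4]: print(t,round(r["score"],2),c2w(p,r["centre"]).round(0),pix(p,c2w(p,r["centre"])).round(0))
E
```

```text
{'time': 0.0, 'joint_positions': array([-8.72392085e-01,  2.55764148e-01,  1.06987635e-01, -4.57737109e-04,
       -1.42389132e+00, -2.84631076e-01]), 'joint_velocities': array([ 0.00088334,  0.00051092, -0.00010079,  0.00010133, -0.0023013 ,
       -0.00046361]), 'effort': array([ 7.80063183e-04, -3.86628699e+01,  2.37939745e+01,  5.36501840e+00,
       -6.11981566e-03,  5.66054996e-05]), 'position': array([ 220.9840388 , -503.0701766 ,  211.38268556]), 'ee_rot': array([ 0.69186127, -0.14456725,  0.69220361,  0.14588504]), 'wrist_force': array([-0.00703856, -0.07125138, -0.76189751]), 'moment': array([-0.02065379,  0.00386326,  0.00536531]), 'finger_gap': 0.9967753877979938}
top 492.87184872275924 492.87184872275924 281.0381141620941 217.39516442593865 [ 413.65484117    3.20092789 1066.42266686]
round_mid 0.87 [ 504. -157.   57.] [355. 260.]
square_mid 0.71 [ 578. -145.   59.] [348. 225.]
hex_mid 0.89 [ 435. -168.   51.] [362. 294.]
hex_mid 0.71 [ 442. -172.   22.] [361. 291.]
rect_mid 0.86 [ 645. -129.   63.] [340. 193.]
rect_mid 0.77 [ 801. -179.   44.] [359. 125.]
prep_post 0.8 [ 697. -128.   22.] [336. 174.]
weld_tray 0.87 [530. 179.  -2.] [196. 253.]
seat_round 0.79 [ 508. -154.   20.] [351. 260.]
scene 541.6415630055587 541.6415630055587 264.0460648733985 215.73527561634657 [1045.47131122  469.99512162  837.42777952]
round_mid 0.57 [ 503. -162.   63.] [247. 147.]
square_mid 0.89 [ 579. -142.   61.] [226. 171.]
square_mid 0.2 [530. 175.   2.] [357. 270.]
hex_mid 0.75 [ 438. -167.   52.] [269. 136.]
rect_mid 0.93 [ 650. -134.   64.] [200. 189.]
prep_post 0.65 [ 698. -129.   21.] [184. 218.]
prep_post 0.59 [529. 177.  -2.] [358. 272.]
weld_tray 0.57 [529. 178.   1.] [359. 271.]
seat_round 0.81 [ 513. -160.   25.] [245. 163.]
seat_round 0.51 [ 577. -144.   62.] [226. 169.]
wrist 376.90208630039723 376.90208630039723 280.9120033876009 208.76597502387762 [ 145.71470565 -537.27862978  373.45632822]
```

View pics/top0.png

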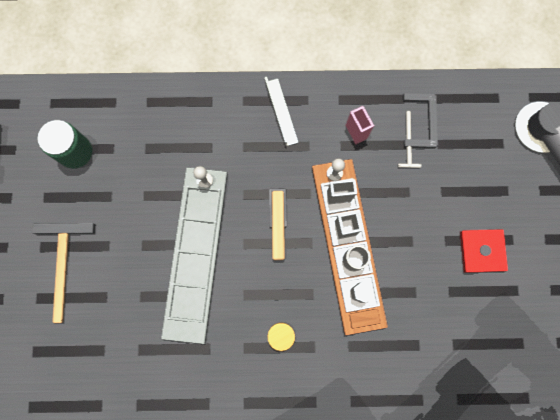

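View pics/scene0.png

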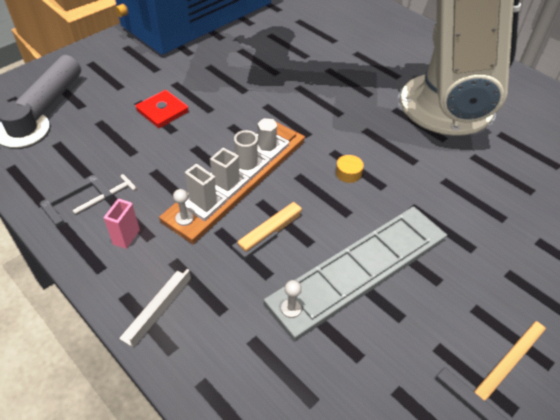

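View pics/wrist0.png

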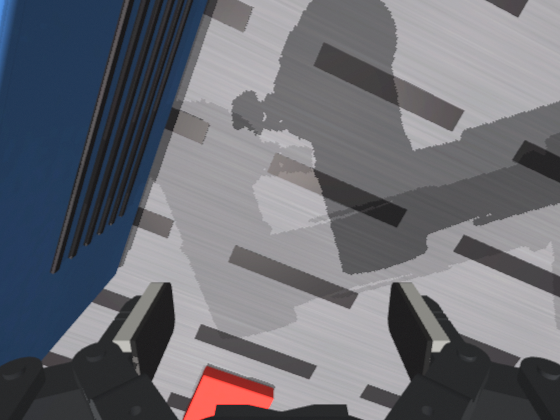

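The top picture shows the rack with its post at (337,167), then rect (343,188), square (347,226), round (356,259) and hex (361,293). The tray's post is at (201,174). There are two candidates for rect: the grey tube at (343,188) in the rack, and a pink tube standing loose at (360,122). The grey one is meant, because pink is excluded and only the grey one is in a seat. I'll confirm this in a crop.

```bash
python3 - <<'E'
from h import *
import bench
print([n for n in dir(bench) if not n.startswith('__')], getattr(bench,'tips_ahead',None))
im=cv2.imread("pics/top0.png"); cv2.imwrite("pics/crop0.png",cv2.resize(im[100:340,290:400],None,fx=2.5,fy=2.5,interpolation=cv2.INTER_CUBIC)[:, :])
cv2.imwrite("pics/crop1.png",cv2.resize(im[155:350,150:240],None,fx=3,fy=3,interpolation=cv2.INTER_CUBIC))
E
```

```text
['IKError', 'get_obs', 'grab_frame', 'job_done', 'pinpoint', 'recognise', 'tips_ahead'] 19.0
```

View pics/crop0.png

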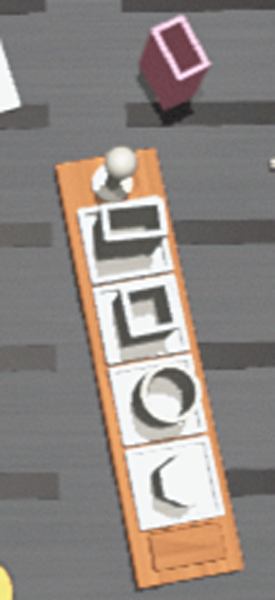

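View pics/crop1.png

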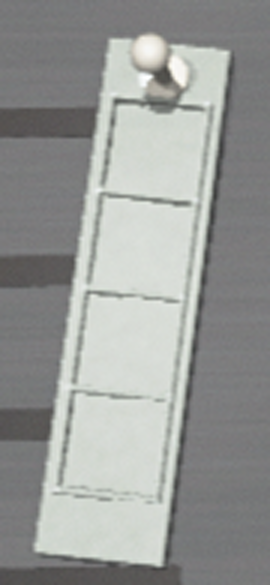

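```bash
python3 - <<'E'
from h import *
p=grab_frame("top")
def W(l,z,s,o): return np.array([ray(p,o[0]+(u+.5)/s-.5,o[1]+(v+.5)/s-.5,z)[:2] for u,v in l])
def rep(n,a):
    print(n,a.round(0).tolist(),'c',a.mean(0).round(1)); d=(a[0]+a[1]-a[2]-a[3]); print('  axis deg',np.degrees(np.arctan2(d[1],d[0])).round(1),np.linalg.norm(d)/2, np.linalg.norm(a[0]-a[1]))
rep('rack',W([(57,163),(155,150),(242,570),(137,588)],20,2.5,(290,100)))
rep('tray',W([(108,38),(230,50),(165,567),(35,552)],20,3,(150,155)))
rep('recttop',W([(103,205),(163,202),(166,236),(107,241)],104,2.5,(290,100)))
rep('sqtop',W([(125,291),(168,287),(173,327),(131,334)],94,2.5,(290,100)))
print('round',W([(165,395)],94,2.5,(290,100)))
for t in ["round","square","hex","rect"]:
    for n in ["seat_"+t]:
        for c in ["top"]:
            for r in pinpoint(n,p)[:2]: print(n,round(r["score"],2),c2w(p,r["centre"]).round(0))
im=p["img"]; h=cv2.resize(im[170:320,310:395],None,fx=5,fy=5,interpolation=cv2.INTER_CUBIC)
h=h[:,:]; cv2.imwrite("pics/crop2.png",cv2.cvtColor(cv2.resize(im[170:320,310:395],None,fx=4,fy=4,interpolation=cv2.INTER_CUBIC),cv2.COLOR_RGB2BGR))
E
```

```text
rack [[719.0, -78.0], [730.0, -165.0], [367.0, -222.0], [354.0, -134.0]] c [ 542.2 -149.7]
  axis deg 8.9 368.6432882580992 87.4986990099471
tray [[717.0, 201.0], [707.0, 112.0], [341.0, 155.0], [352.0, 244.0]] c [529.3 177.8]
  axis deg -6.8 368.365657150886 89.81979199222448
recttop [[659.0, -107.0], [661.0, -156.0], [633.0, -157.0], [629.0, -110.0]] c [ 645.4 -132.5]
  axis deg 3.4 28.949664632756644 48.474574332560536
sqtop [[590.0, -124.0], [593.0, -159.0], [560.0, -161.0], [555.0, -127.0]] c [ 574.7 -142.7]
  axis deg 5.1 33.88483840571208 34.813528141400546
round [[ 506.1005101  -152.39669128]]
seat_round 0.78 [ 505. -157.   23.]
seat_square 0.87 [ 576. -145.   23.]
seat_hex 0.7 [ 442. -169.   20.]
seat_rect 0.65 [ 645. -129.   20.]
```

View pics/crop2.png

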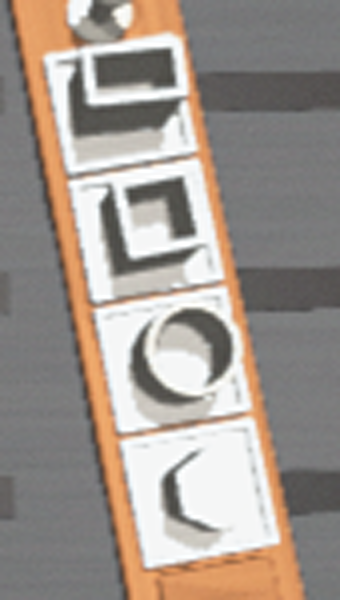

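```bash
cat >> h.py <<'E'
from scipy.spatial.transform import Rotation as Rn
def tool():
    o=get_obs(); q=o["ee_rot"]; return o,Rn.from_quat([q[1],q[2],q[3],q[0]]).as_matrix()
def go(x,y,z,yaw=None):
    "yaw: world direction of tool y in deg (mod 180)"
    o,R=tool(); s=R.T@(np.array([x,y,z])-o["position"]); cur=np.degrees(np.arctan2(R[1,1],R[0,1]))
    turn=None
    if yaw is not None:
        turn=-((yaw-cur+90)%180-90)
    print("t",round(o["time"],2),"pos",o["position"].round(1),"yawY",cur.round(1),"xax",R[:,0].round(3),"j6",o["joint_positions"][5].round(2),"F",o["wrist_force"].round(1),"gap",round(o["finger_gap"]*85.4,1))
    print("shift",s.round(1),"turn",turn)
E
python3 - <<'E'
from h import *
go(560,-150,230,98.9)
E
```

```text
t 1.1 pos [ 221.2 -503.6  212.3] yawY 113.7 xax [-0.  0. -1.] j6 -0.28 F [-0.4 -1.2 -0.2] gap 85.4
shift [-17.7 187.5 452.4] turn 14.803875738751273
```

```bash
python3 -m handwheel '[[[-18,60,145],5],[[-18,60,145],5],[[-18,60,145],5],[[-18,60,145],5],[[-18,60,145],5]]'; python3 -m handwheel '[[[0,80,180],5],[[0,80,180],5],[[0,80,180],5],[[0,80,180],5],[[0,80,180],5]]'
python3 - <<'E'
from h import *
go(560,-150,230,98.9)
E
```

```text
time: 1.52
position: [333.3, -387.3, 231.3]
ee_rot: [0.698, -0.117, 0.697, 0.116]
wrist_force: [-0.2, -1.2, -0.6]
finger_gap: 0.995
time: 1.93
position: [476.4, -254.7, 230.2]
ee_rot: [0.702, -0.085, 0.702, 0.085]
wrist_force: [0.7, -0.8, 0.5]
finger_gap: 1.0
t 1.93 pos [ 476.4 -254.7  230.2] yawY 103.8 xax [ 0.  0. -1.] j6 -1.13 F [ 0.7 -0.8  0.5] gap 85.4
shift [  0.3  81.8 106.1] turn 4.874971913967215
```

```bash
python3 -m handwheel '[[[0,82,106],5],[[0,82,106],5],[[0,82,106],5],[[0,82,106],5],[[0,82,106],5]]'
python3 - <<'E'
from h import *
go(560,-150,230,98.9)
p=grab_frame("wrist"); save(p,"w1.png"); print(c2w(p,[0,0,0]))
for t in ["round_mid","square_mid","hex_mid","rect_mid"]:
    for r in pinpoint(t,p)[:2]: print(t,round(r["score"],2),c2w(p,r["centre"]).round(1))
E
```

```text
time: 2.35
position: [559.6, -149.7, 229.2]
ee_rot: [0.705, -0.055, 0.705, 0.055]
wrist_force: [0.3, -0.3, 0.1]
finger_gap: 1.003
t 2.35 pos [ 559.6 -149.7  229.2] yawY 98.9 xax [-0.001  0.    -1.   ] j6 -1.42 F [ 0.3 -0.3  0.1] gap 85.7
shift [-0.8 -0.4  0.4] turn 0.01444630942718561
[ 478.37855084 -162.99560058  390.49161151]
square_mid 0.83 [ 574.7 -145.8   57.9]
square_mid 0.39 [ 648.5 -137.    18.1]
hex_mid 0.95 [ 441.3 -166.    51.3]
rect_mid 0.82 [ 646.9 -136.3   62.9]
```

View pics/w1.png

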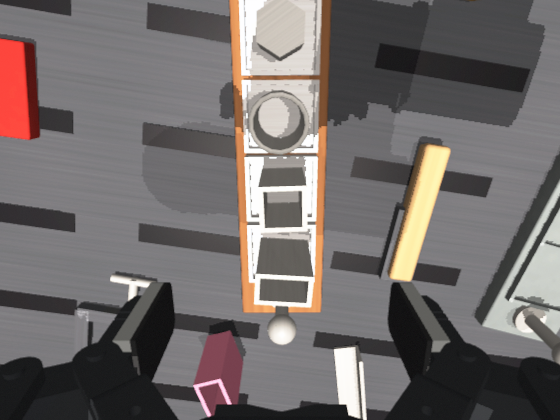

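```bash
python3 - <<'E'
import cv2
im=cv2.imread("pics/w1.png"); cv2.imwrite("pics/w1c.png",cv2.resize(im[140:320,230:340],None,fx=3.3,fy=3.3,interpolation=cv2.INTER_CUBIC))
cv2.imwrite("pics/w1d.png",cv2.resize(im[0:165,220:340],None,fx=3.3,fy=3.3,interpolation=cv2.INTER_CUBIC))
E
```

```text
(no output)
```

View pics/w1c.png

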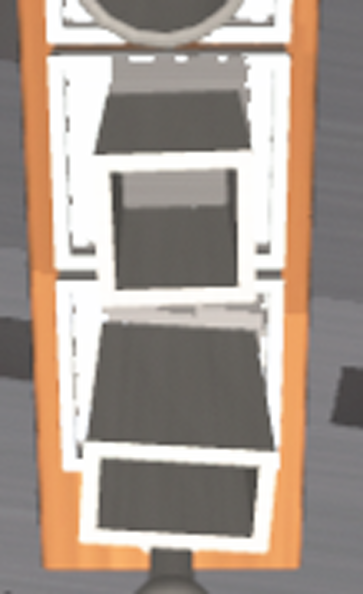

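View pics/w1d.png

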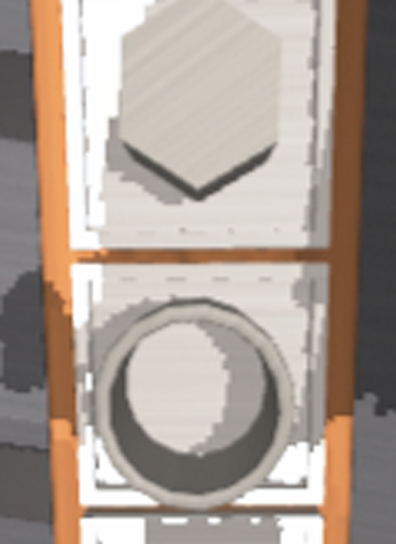

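```bash
python3 - <<'E'
from h import *
p=grab_frame("wrist")
def W(l,z,o,s=3.3): return np.array([ray(p,o[0]+(u+.5)/s-.5,o[1]+(v+.5)/s-.5,z)[:2] for u,v in l])
def rep(n,a):
    e=[a[1]-a[0],a[2]-a[1],a[2]-a[3],a[3]-a[0]]
    print(n,'c',a.mean(0).round(1),[(round(float(np.linalg.norm(v)),1),round(float(np.degrees(np.arctan2(v[1],v[0]))),1)) for v in e])
rep('rect',W([(84,443),(277,455),(267,552),(78,542)],104,(230,140)))
rep('sq',W([(95,155),(254,150),(257,293),(99,304)],94,(230,140)))
a=W([(122,40),(121,147),(200,190),(278,143),(281,33)],84,(220,0));print(a.round(1).tolist())
b=W([(96,405),(292,405),(196,302),(196,508)],94,(220,0));print(b.round(1).tolist(),b[:2].mean(0),b[2:].mean(0))
rep('rackedge',W([(38,270),(315,270),(302,568),(43,568)],20,(230,140)))
E
```

```text
rect c [ 647.2 -138.3] [(50.3, 94.6), (29.3, 4.9), (50.7, 95.1), (29.8, 4.2)]
sq c [ 575.7 -149.3] [(39.4, 100.5), (38.1, 11.0), (40.8, 102.9), (39.8, 9.0)]
[[431.6, -190.8], [453.3, -188.2], [459.6, -169.1], [447.1, -153.0], [425.0, -156.2]]
[[510.1, -186.1], [503.3, -140.7], [483.8, -166.4], [530.7, -159.4]] [ 506.68595425 -163.41863688] [ 507.22820027 -162.86237271]
rackedge c [ 669.7 -135.1] [(88.5, 98.6), (110.8, 8.4), (90.2, 98.6), (110.9, 7.5)]
```

```bash

python3 - <<'E'
from h import *
go(647,-135,140,95)
E
```

```text
t 2.65 pos [ 557.6 -153.1  230.7] yawY 98.6 xax [ 0.001 -0.    -1.   ] j6 -1.42 F [0.5 0.3 0.3] gap 85.2
shift [90.7  4.5 91. ] turn 3.623339367314884
```

```bash

python3 -m handwheel '[[[0,0,0],0]]'; python3 -m handwheel '[[[0,0,0],0]]'; python3 -m handwheel '[[[0,0,0],0]]'
python3 - <<'E'
from h import *
for i in range(2):
    p=grab_frame("wrist"); print(c2w(p,[0,0,0])); go(647,-135,140,95)
E
```

```text
time: 2.73
position: [557.7, -153.0, 230.6]
ee_rot: [0.705, -0.053, 0.705, 0.053]
wrist_force: [0.6, 0.1, 0.3]
finger_gap: 1.0
time: 2.82
position: [557.8, -152.7, 230.5]
ee_rot: [0.705, -0.053, 0.705, 0.053]
wrist_force: [0.2, 1.1, 0.2]
finger_gap: 1.003
time: 2.9
position: [558.0, -152.4, 230.5]
ee_rot: [0.705, -0.053, 0.705, 0.053]
wrist_force: [-0.2, -0.4, 0.0]
finger_gap: 0.999
[ 476.42332759 -165.39686312  391.58935625]
t 2.95 pos [ 558.  -152.3  230.4] yawY 98.7 xax [ 0.  0. -1.] j6 -1.42 F [ 0.3 -0.1  0.4] gap 85.3
shift [90.4  3.7 90.6] turn 3.679014733695098
[ 476.49943479 -165.29187689  391.54635504]
t 3.0 pos [ 558.1 -152.2  230.4] yawY 98.7 xax [ 0. -0. -1.] j6 -1.42 F [ 0.4 -0.2 -0.3] gap 85.3
shift [90.4  3.6 90.5] turn 3.689313449746038
```

```bash

python3 -m handwheel '[[[90,4,90],3.7],[[90,4,90],3.7],[[90,4,90],3.7],[[90,4,90],3.7],[[90,4,90],3.7]]'; python3 -m handwheel '[[[0,0,0],0],[[0,0,0],0],[[0,0,0],0]]'
python3 - <<'E'
from h import *
p=grab_frame("wrist"); save(p,"w2.png")
go(647,-135,62,95)
E
```

```text
time: 3.42
position: [645.9, -133.9, 135.9]
ee_rot: [0.704, -0.031, 0.709, 0.031]
wrist_force: [0.0, -1.4, 0.8]
finger_gap: 0.999
time: 3.67
position: [646.9, -134.8, 142.9]
ee_rot: [0.708, -0.031, 0.705, 0.031]
wrist_force: [0.9, -0.5, 1.1]
finger_gap: 0.998
t 3.72 pos [ 646.8 -134.8  142.7] yawY 95.0 xax [ 0.004 -0.    -1.   ] j6 -1.51 F [-0.6  0.   0.8] gap 85.1
shift [80.7 -0.2 -0.1] turn -0.008966572486173163
```

View pics/w2.png

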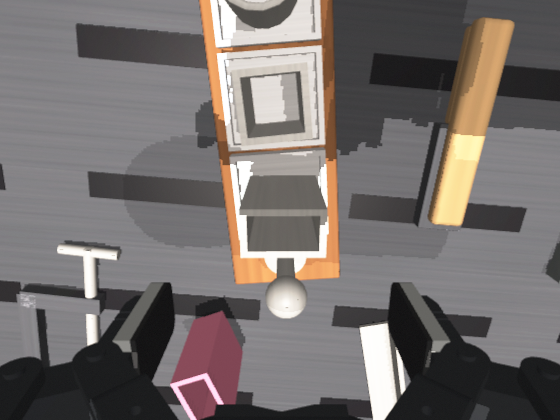

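```bash

python3 - <<'E'
from h import *
p=grab_frame("wrist"); R,t=cam(p); print("fwd",R[2].round(3),"right",R[0].round(3),c2w(p,[0,0,0]))
for w in [(647,-135,104),(647,-135,62),(575,-146,94),(699.5,-127,86),(647,-135,20),(697,-127,20)]: print(w,pix(p,w))
im=p["img"]; cv2.imwrite("pics/w2c.png",cv2.cvtColor(cv2.resize(im[140:330,200:360],None,fx=3,fy=3,interpolation=cv2.INTER_CUBIC),cv2.COLOR_RGB2BGR))
E
```

```text
fwd [ 0.324  0.027 -0.946] right [-0.086  0.996 -0.001] [ 564.04760294 -142.42705978  303.5622023 ]
(647, -135, 104) [281.59799327 232.90479658]
(647, -135, 62) [281.53702076 208.99549832]
(575, -146, 94) [272.78046136 100.0405416 ]
(699.5, -127, 86) [286.71293766 296.30015135]
(647, -135, 20) [281.4924524  191.51879832]
(697, -127, 20) [285.88595052 250.18166088]
```

View pics/w2c.png

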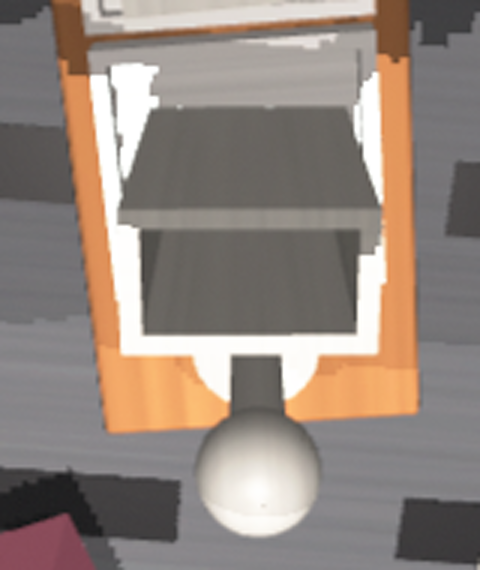

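```bash

python3 -m handwheel '[[[25,1,0],0],[[50,1,0],0],[[70,1,0],0],[[80,1,0],0],[[80,1,0],0]]'; python3 -m handwheel '[[[0,0,0],0],[[0,0,0],0],[[0,0,0],0],[[0,0,0],0],[[0,0,0],0]]' 
python3 - <<'E'
from h import *
p=grab_frame("wrist"); save(p,"w3.png")
go(647,-134,62,95)
E
```

```text
time: 4.18
position: [644.8, -133.4, 58.4]
ee_rot: [0.705, -0.031, 0.708, 0.031]
wrist_force: [-0.2, 0.5, 0.3]
finger_gap: 0.999
time: 4.6
position: [646.9, -133.5, 61.2]
ee_rot: [0.707, -0.031, 0.706, 0.031]
wrist_force: [-0.3, 0.0, 0.0]
finger_gap: 1.001
t 4.65 pos [ 646.8 -133.4   61. ] yawY 95.0 xax [ 0.001  0.    -1.   ] j6 -1.52 F [-0.   0.3 -0.3] gap 85.4
shift [-1.  -0.6  0.1] turn 0.012027728055358011
```

View pics/w3.png

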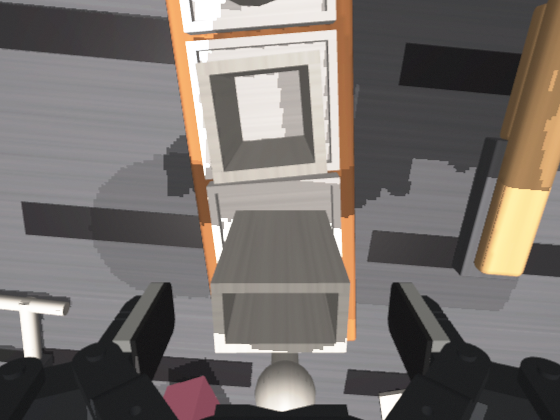

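The rect tube (columns 213–348) sits midway between the finger pads (172 and 390), so I'm closing.

```bash

python3 -m handwheel '[[[0,0,0],0],[[0,0,0],0],[[0,0,0],0],[[0,0,0],0],[[0,0,0],0]]' 30 40; python3 -m handwheel '[[[0,0,0],0],[[0,0,0],0],[[0,0,0],0],[[0,0,0],0],[[0,0,0],0]]' 
python3 - <<'E'
from h import *
go(647,-134,62,95)
E
```

```text
time: 5.07
position: [646.6, -133.7, 60.5]
ee_rot: [0.707, -0.031, 0.706, 0.031]
wrist_force: [1.1, -0.5, 1.5]
finger_gap: 0.572
time: 5.48
position: [646.6, -133.6, 60.5]
ee_rot: [0.707, -0.031, 0.706, 0.031]
wrist_force: [0.4, -0.0, 2.5]
finger_gap: 0.575
t 5.48 pos [ 646.6 -133.6   60.5] yawY 95.0 xax [ 0. -0. -1.] j6 -1.52 F [ 0.4 -0.   2.5] gap 49.1
shift [-1.5 -0.4  0.4] turn 0.010983838293597614
```

```bash

python3 -m handwheel '[[[-5,0,0],0],[[-20,0,0],0],[[-45,0,0],0],[[-70,0,0],0],[[-90,0,0],0]]' - 60; python3 -m handwheel '[[[0,0,0],0],[[0,0,0],0]]' 
python3 - <<'E'
from h import *
go(634,166,150,83.2)
E
```

```text
time: 5.9
position: [646.0, -133.0, 151.1]
ee_rot: [0.706, -0.031, 0.707, 0.031]
wrist_force: [0.4, -1.2, -2.2]
finger_gap: 0.576
time: 6.07
position: [646.5, -132.8, 150.4]
ee_rot: [0.707, -0.03, 0.706, 0.031]
wrist_force: [-0.0, -0.9, -3.5]
finger_gap: 0.569
t 6.07 pos [ 646.5 -132.8  150.4] yawY 95.0 xax [ 0.001  0.001 -1.   ] j6 -1.52 F [-0.  -0.9 -3.5] gap 48.6
shift [  0.8 298.8  13.6] turn 11.807860579590795
```

```bash

python3 -m handwheel '[[[0,20,1],1],[[0,50,2],2],[[0,80,4],3.5],[[0,115,6],5],[[0,150,7],6]]'
python3 -m handwheel '[[[0,35,0],1],[[0,70,0],2],[[0,100,0],3.5],[[0,125,0],5],[[0,140,0],6]]'
python3 -m handwheel '[[[0,0,0],0],[[0,0,0],0],[[0,0,0],0],[[0,0,0],0]]' 
python3 - <<'E'
from h import *
go(634,166,150,83.2)
p=grab_frame("wrist"); save(p,"w4.png")
for n in ["top","scene"]:
    q=grab_frame(n); save(q,n+"4.png")
E
```

```text
time: 6.48
position: [638.6, 18.0, 147.3]
ee_rot: [0.705, 0.007, 0.709, -0.007]
wrist_force: [1.0, -0.7, -2.3]
finger_gap: 0.571
time: 6.9
position: [640.8, 159.6, 147.0]
ee_rot: [0.704, 0.043, 0.708, -0.043]
wrist_force: [0.8, 0.1, -2.9]
finger_gap: 0.572
time: 7.23
position: [642.3, 155.5, 149.3]
ee_rot: [0.705, 0.043, 0.706, -0.044]
wrist_force: [0.2, -0.4, -3.1]
finger_gap: 0.576
t 7.23 pos [642.3 155.5 149.3] yawY 83.0 xax [-0.002 -0.001 -1.   ] j6 -2.17 F [ 0.2 -0.4 -3.1] gap 49.2
shift [-0.7  9.4 -9.5] turn -0.23902168141903246
```

View pics/w4.png

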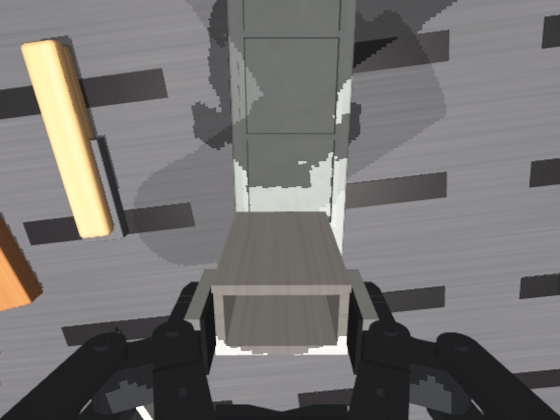

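```bash
python3 - <<'E'
from h import *
p=grab_frame("wrist")
for u,v in [(244,37),(340,37),(246,133),(335,133),(247,185),(333,185)]: print((u,v),ray(p,u,v,28)[:2].round(1))
d=np.radians(-6.8)
for x in (0,70,-70): print(x,pix(p,[529.5+x*np.cos(d),178+x*np.sin(d),28]))
p=grab_frame("top")
for o in (105,35,-35,-105): print(pix(p,[529.5+o*np.cos(d),178+o*np.sin(d),20]))
for r in pinpoint("weld_tray",p)[:2]: print(r["score"],c2w(p,r["centre"]))
E
```

```text
(244, 37) [529.5 143.7]
(340, 37) [537.7 209.2]
(246, 133) [594.2 135. ]
(335, 133) [602.4 200.7]
(247, 185) [633.8 129.7]
(333, 185) [642.1 196. ]
0 [293.6314719   30.15809567]
70 [293.10136649 133.64056208]
-70 [294.26302278 -93.12765315]
[201.24647837 204.42205612]
[196.95504258 236.28033277]
[192.56125767 268.89841728]
[188.06141798 302.30381937]
0.94 [532.22036584 179.05314339  -3.53199791]
```

View pics/top4.png

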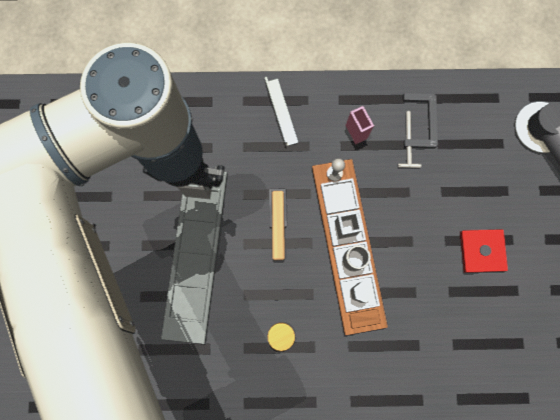

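```bash

python3 - <<'E'
from h import *
go(635,164.5,70,83)
E
```

```text
t 7.53 pos [642.8 156.1 150.4] yawY 83.0 xax [ 0.  0. -1.] j6 -2.17 F [ 0.2  0.3 -2.9] gap 49.2
shift [80.4  7.3 -8.8] turn -0.02669456550809457
```

```bash

python3 -m handwheel '[[[20,7,-9],0],[[45,7,-9],0],[[65,7,-9],0],[[80,7,-9],0],[[80,7,-9],0]]'
python3 -m handwheel '[[[0,0,0],0],[[0,0,0],0],[[0,0,0],0],[[0,0,0],0],[[0,0,0],0]]' 
python3 - <<'E'
from h import *
p=grab_frame("wrist"); save(p,"w5.png")
go(635,164.5,57,83)
E
```

```text
time: 7.95
position: [632.1, 163.8, 66.2]
ee_rot: [0.703, 0.043, 0.708, -0.044]
wrist_force: [0.2, -0.6, -4.9]
finger_gap: 0.572
time: 8.37
position: [635.2, 164.8, 71.4]
ee_rot: [0.706, 0.043, 0.705, -0.043]
wrist_force: [-0.5, -0.3, -3.3]
finger_gap: 0.572
t 8.42 pos [635.  164.8  71.1] yawY 83.0 xax [ 0.001  0.001 -1.   ] j6 -2.18 F [-0.3  0.2 -3.1] gap 48.8
shift [14.1 -0.3 -0. ] turn 0.007974425250452555
```

View pics/w5.png

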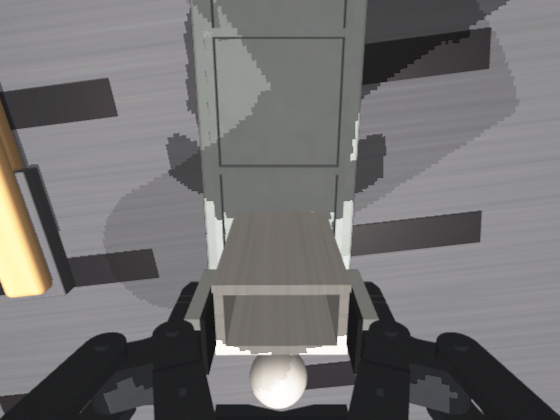

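```bash

python3 -m handwheel '[[[5,0,0],0],[[9,0,0],0],[[12,0,0],0],[[13,0,0],0],[[13,0,0],0]]'
python3 -m handwheel '[[[0,0,0],0],[[0,0,0],0],[[0,0,0],0],[[0,0,0],0],[[0,0,0],0]]' 
python3 - <<'E'
from h import *
p=grab_frame("wrist"); save(p,"w6.png")
go(635,164.5,56.5,83)
q=cv2.imread("pics/w5.png"); 
E
```

```text
time: 8.83
position: [634.5, 164.5, 56.9]
ee_rot: [0.706, 0.043, 0.706, -0.043]
wrist_force: [-0.3, -0.8, -3.2]
finger_gap: 0.571
time: 9.25
position: [634.7, 164.6, 57.3]
ee_rot: [0.706, 0.043, 0.706, -0.043]
wrist_force: [-0.1, 0.8, -3.9]
finger_gap: 0.572
t 9.3 pos [634.7 164.6  57.3] yawY 83.0 xax [ 0.  0. -1.] j6 -2.18 F [ 0.1  0.1 -3.8] gap 49.2
shift [ 0.8 -0.1  0.3] turn 0.008770767766279164
```

View pics/w6.png

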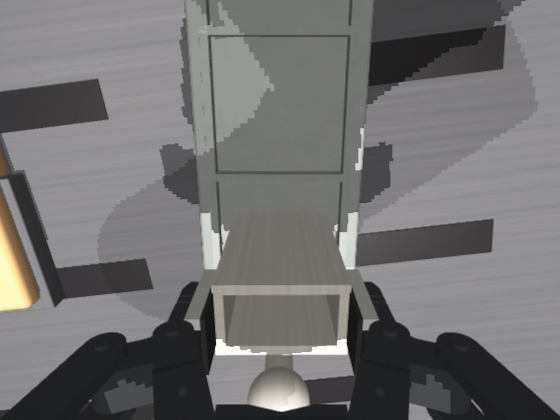

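```bash

python3 -m handwheel '[[[0.5,0,0],0],[[1,0,0],0],[[1,0,0],0],[[1,0,0],0]]'
python3 - <<'E'
from h import *
p=grab_frame("wrist")
print(ray(p,281,36,28),ray(p,281,172,28)); go(635,164.5,56.5,83)
E
```

```text
time: 9.63
position: [634.8, 164.6, 56.6]
ee_rot: [0.706, 0.043, 0.706, -0.043]
wrist_force: [-1.0, -0.3, -0.2]
finger_gap: 0.569
[533.69517503 176.6236025   28.        ] [597.1878734  168.79691839  28.        ]
t 9.68 pos [634.8 164.6  56.6] yawY 83.0 xax [ 0.  0. -1.] j6 -2.18 F [-0.9 -0.4  0.2] gap 48.7
shift [ 0.1 -0.1  0.2] turn 0.01583392270899253
```

```bash

python3 -m handwheel '[[[0,0,0],0],[[0,0,0],0],[[0,0,0],0],[[0,0,0],0],[[0,0,0],0]]' 85; python3 -m handwheel '[[[-5,0,0],0],[[-25,0,0],0],[[-55,0,0],0],[[-85,0,0],0],[[-110,0,0],0]]'
python3 - <<'E'
from h import *
p=grab_frame("wrist"); save(p,"w7.png"); go(576,-146,150,100)
E
```

```text
time: 10.1
position: [634.8, 164.7, 56.5]
ee_rot: [0.706, 0.043, 0.706, -0.043]
wrist_force: [-0.5, 0.4, 0.4]
finger_gap: 0.995
time: 10.52
position: [635.1, 164.5, 169.2]
ee_rot: [0.707, 0.043, 0.705, -0.043]
wrist_force: [0.7, 0.4, 0.7]
finger_gap: 0.989
t 10.57 pos [637.6 164.8 175.1] yawY 83.0 xax [ 0.011  0.002 -1.   ] j6 -2.18 F [ 1.2 -1.9  6.1] gap 85.1
shift [  23.8 -316.   -23.8] turn -16.961210554689757
```

View pics/w7.png

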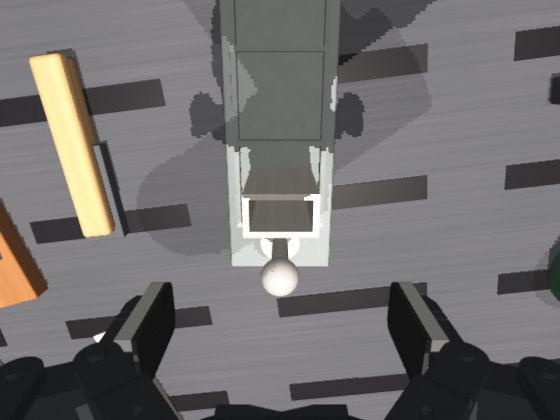

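The rect stands upright in the first compartment at (281,215), next to the tray post's ball at (280,277). The square is next.

```bash

python3 -m handwheel '[[[0,-40,-3],-3],[[0,-80,-6],-6],[[0,-120,-10],-9],[[0,-150,-13],-12],[[0,-180,-16],-14]]'
python3 -m handwheel '[[[5,-40,0],-1],[[10,-75,-4],-2],[[15,-100,-8],-3],[[20,-115,-10],-3],[[20,-115,-10],-3]]'
python3 -m handwheel '[[[0,0,0],0],[[0,0,0],0],[[0,0,0],0],[[0,0,0],0],[[0,0,0],0]]' 
python3 - <<'E'
from h import *
go(576,-146,140,100)
E
```

```text
time: 10.98
position: [596.3, -13.9, 166.8]
ee_rot: [0.706, -0.044, 0.705, 0.044]
wrist_force: [0.7, 0.4, -0.5]
finger_gap: 0.997
time: 11.4
position: [600.0, -130.5, 145.3]
ee_rot: [0.704, -0.06, 0.705, 0.06]
wrist_force: [0.4, 1.3, -1.7]
finger_gap: 0.999
time: 11.82
position: [601.3, -126.6, 146.6]
ee_rot: [0.705, -0.062, 0.704, 0.062]
wrist_force: [-0.3, -0.9, -1.0]
finger_gap: 0.995
t 11.82 pos [ 601.3 -126.6  146.6] yawY 100.1 xax [ 0.001  0.    -1.   ] j6 -1.44 F [-0.3 -0.9 -1. ] gap 85.0
shift [  6.6 -14.7 -28.3] turn 0.08065312464781016
```

```bash

python3 -m handwheel '[[[3,-8,-15],0],[[7,-15,-28],0],[[7,-15,-28],0],[[7,-15,-28],0],[[7,-15,-28],0]]'
python3 -m handwheel '[[[0,0,0],0],[[0,0,0],0],[[0,0,0],0],[[0,0,0],0],[[0,0,0],0]]' 
python3 - <<'E'
from h import *
p=grab_frame("wrist"); save(p,"w8.png"); go(576,-146,62,100); print(pix(p,(576,-146,94)))
im=p["img"]; cv2.imwrite("pics/w8c.png",cv2.cvtColor(cv2.resize(im[140:330,200:360],None,fx=3,fy=3,interpolation=cv2.INTER_CUBIC),cv2.COLOR_RGB2BGR))
E
```

```text
time: 12.23
position: [576.5, -146.7, 139.7]
ee_rot: [0.705, -0.062, 0.704, 0.062]
wrist_force: [-0.2, -0.5, -0.9]
finger_gap: 0.994
time: 12.65
position: [576.1, -147.0, 139.2]
ee_rot: [0.704, -0.062, 0.704, 0.062]
wrist_force: [0.5, 0.2, 0.3]
finger_gap: 0.994
t 12.7 pos [ 576.1 -147.   139.2] yawY 100.0 xax [-0.  0. -1.] j6 -1.41 F [-0.6 -0.3 -1.1] gap 85.2
shift [77.2  1.   0.1] turn 0.01600300676876998
[283.67822877 228.68318364]
```

View pics/w8c.png

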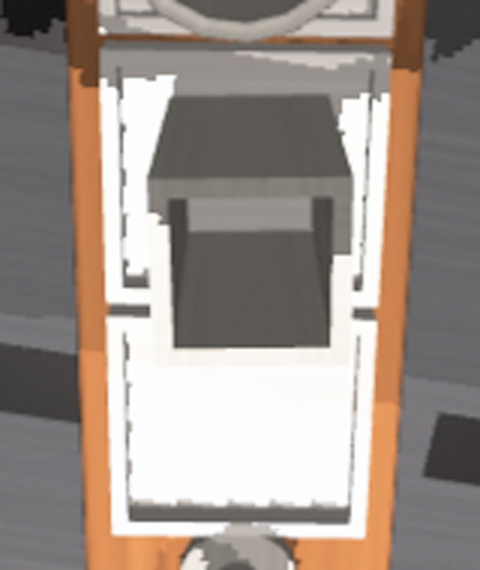

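```bash

python3 -m handwheel '[[[25,1,0],0],[[50,1,0],0],[[68,1,0],0],[[77,1,0],0],[[77,1,0],0]]'; python3 -m handwheel '[[[0,0,0],0],[[0,0,0],0],[[0,0,0],0],[[0,0,0],0],[[0,0,0],0]]' 
python3 - <<'E'
from h import *
p=grab_frame("wrist"); save(p,"w9.png")
go(576,-146,62,100)
E
```

```text
time: 13.12
position: [574.3, -146.0, 60.0]
ee_rot: [0.703, -0.061, 0.706, 0.062]
wrist_force: [-0.5, -0.8, 1.0]
finger_gap: 0.996
time: 13.53
position: [576.3, -146.2, 63.1]
ee_rot: [0.705, -0.062, 0.704, 0.062]
wrist_force: [0.5, -0.1, 0.1]
finger_gap: 1.002
t 13.58 pos [ 576.2 -146.1   62.9] yawY 100.0 xax [ 0.001 -0.    -1.   ] j6 -1.41 F [ 0.3 -0.4 -0.1] gap 85.0
shift [ 0.9  0.1 -0.2] turn 0.013220064692333722
```

View pics/w9.png

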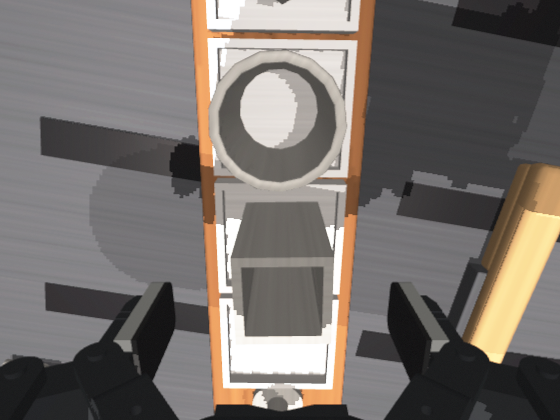

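The square is centred between the pads (columns 233–332), so I'm closing and lifting.

```bash

python3 -m handwheel '[[[0,0,0],0],[[0,0,0],0],[[0,0,0],0],[[0,0,0],0],[[0,0,0],0]]' 20 40; python3 -m handwheel '[[[0,0,0],0],[[0,0,0],0],[[0,0,0],0],[[0,0,0],0],[[0,0,0],0]]' - 60
python3 - <<'E'
from h import *
go(576,-146,62,100)
E
python3 -m handwheel '[[[-5,0,0],0],[[-20,0,0],0],[[-45,0,0],0],[[-70,0,0],0],[[-90,0,0],0]]'; python3 -m handwheel '[[[0,0,0],0],[[0,0,0],0]]' 
python3 - <<'E'
from h import *
go(565.5,172.5,150,83)
E
```

```text
time: 14.0
position: [576.1, -146.1, 62.5]
ee_rot: [0.705, -0.062, 0.704, 0.062]
wrist_force: [-0.0, 1.1, 1.9]
finger_gap: 0.458
time: 14.42
position: [576.1, -146.1, 62.6]
ee_rot: [0.705, -0.062, 0.704, 0.062]
wrist_force: [-1.4, 2.0, 3.9]
finger_gap: 0.447
t 14.42 pos [ 576.1 -146.1   62.6] yawY 100.0 xax [ 0.001 -0.    -1.   ] j6 -1.41 F [-1.4  2.   3.9] gap 38.2
shift [ 0.6  0.1 -0. ] turn 0.01455000867150602
time: 14.83
position: [575.3, -146.2, 153.0]
ee_rot: [0.704, -0.062, 0.705, 0.062]
wrist_force: [0.5, 0.7, -3.1]
finger_gap: 0.452
time: 15.0
position: [575.8, -145.9, 152.2]
ee_rot: [0.705, -0.061, 0.704, 0.062]
wrist_force: [0.0, 0.5, -4.1]
finger_gap: 0.447
t 15.0 pos [ 575.8 -145.9  152.2] yawY 100.0 xax [ 0.     0.001 -1.   ] j6 -1.41 F [ 0.   0.5 -4.1] gap 38.2
shift [  2.4 315.4  45. ] turn 16.98535884354682
```

```bash

python3 -m handwheel '[[[0,20,3],1],[[0,50,7],3],[[0,85,12],5],[[0,125,17],7],[[0,160,23],9]]'
python3 - <<'E'
from h import *
go(565.5,172.5,150,83)
E
```

```text
time: 15.42
position: [568.6, 17.1, 149.6]
ee_rot: [0.705, -0.005, 0.709, 0.005]
wrist_force: [0.4, -0.4, -3.4]
finger_gap: 0.447
t 15.42 pos [568.6  17.1 149.6] yawY 90.9 xax [-0.005 -0.    -1.   ] j6 -1.86 F [ 0.4 -0.4 -3.4] gap 38.2
shift [ -0.4 155.4  -0.8] turn 7.855094341328041
```

```bash

python3 -m handwheel '[[[0,35,0],2],[[0,75,0],4],[[0,110,0],6],[[0,138,0],8],[[0,154,0],8]]'
python3 -m handwheel '[[[0,0,0],0],[[0,0,0],0],[[0,0,0],0],[[0,0,0],0],[[0,0,0],0]]' 
python3 - <<'E'
from h import *
p=grab_frame("wrist"); save(p,"w10.png"); go(565.5,172.5,71,83)
E
```

```text
time: 15.83
position: [566.2, 172.2, 149.4]
ee_rot: [0.704, 0.043, 0.707, -0.043]
wrist_force: [-0.3, 0.5, -3.9]
finger_gap: 0.445
time: 16.25
position: [567.9, 168.2, 152.1]
ee_rot: [0.706, 0.043, 0.706, -0.044]
wrist_force: [0.0, -0.3, -2.8]
finger_gap: 0.448
t 16.3 pos [568.  168.3 152.2] yawY 82.9 xax [-0. -0. -1.] j6 -2.25 F [ 0.4  0.2 -3.5] gap 38.4
shift [81.2  3.8 -3. ] turn -0.0667324239492757
```

View pics/w10.png

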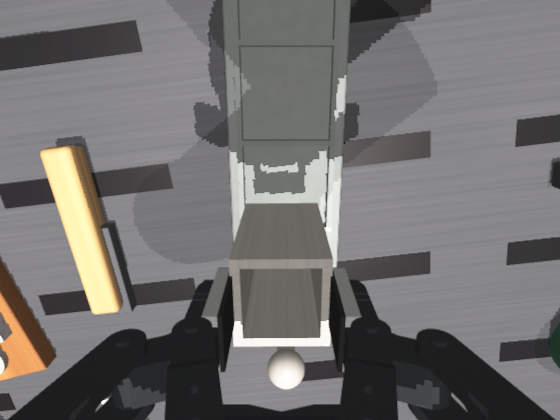

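```bash

python3 -m handwheel '[[[25,4,-3],0],[[50,4,-3],0],[[70,4,-3],0],[[81,4,-3],0],[[81,4,-3],0]]'
python3 -m handwheel '[[[0,0,0],0],[[0,0,0],0],[[0,0,0],0],[[0,0,0],0],[[0,0,0],0]]' 
python3 - <<'E'
from h import *
p=grab_frame("wrist"); save(p,"w11.png"); go(565.5,172.5,58.5,83)
E
```

```text
time: 16.72
position: [563.5, 172.3, 68.2]
ee_rot: [0.704, 0.043, 0.708, -0.044]
wrist_force: [-0.5, -0.3, -3.7]
finger_gap: 0.447
time: 17.13
position: [565.9, 174.0, 72.2]
ee_rot: [0.706, 0.043, 0.705, -0.043]
wrist_force: [0.3, -0.3, -3.7]
finger_gap: 0.45
t 17.18 pos [565.8 173.9  71.9] yawY 83.0 xax [ 0.001  0.001 -1.   ] j6 -2.25 F [-0.4  0.2 -3.5] gap 38.5
shift [13.4 -1.4 -0.1] turn 0.009365843935896123
```

View pics/w11.png

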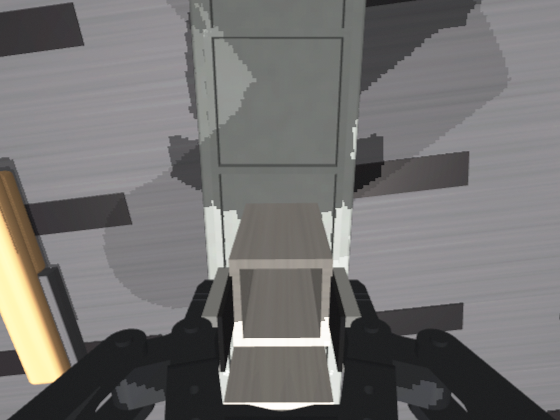

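```bash

python3 -m handwheel '[[[5,0,0],0],[[9,0,0],0],[[12,-1,0],0],[[13,-1,0],0],[[13,-1,0],0]]'
python3 -m handwheel '[[[0,0,0],0],[[0,0,0],0],[[0,0,0],0],[[0,0,0],0],[[0,0,0],0]]' 
python3 - <<'E'
from h import *
go(565.5,172.5,58.5,83)
E
```

```text
time: 17.6
position: [565.5, 172.9, 58.7]
ee_rot: [0.706, 0.043, 0.706, -0.043]
wrist_force: [-1.2, 0.5, 2.0]
finger_gap: 0.452
time: 18.02
position: [565.6, 172.9, 58.7]
ee_rot: [0.706, 0.043, 0.706, -0.043]
wrist_force: [-1.8, 0.9, 3.4]
finger_gap: 0.45
t 18.02 pos [565.6 172.9  58.7] yawY 83.0 xax [ 0.001  0.    -1.   ] j6 -2.25 F [-1.8  0.9  3.4] gap 38.5
shift [ 0.2 -0.4 -0. ] turn 0.014419130372047562
```

On the floor (the force now pushes up), so I release and retreat.

```bash

python3 -m handwheel '[[[0,0,0],0],[[0,0,0],0],[[0,0,0],0],[[0,0,0],0],[[0,0,0],0]]' 85; python3 -m handwheel '[[[-5,0,0],0],[[-25,0,0],0],[[-55,0,0],0],[[-85,0,0],0],[[-110,0,0],0]]'
python3 - <<'E'
from h import *
p=grab_frame("wrist"); save(p,"w12.png"); go(507,-157,150,98)
E
```

```text
time: 18.43
position: [565.4, 172.7, 58.1]
ee_rot: [0.706, 0.043, 0.706, -0.043]
wrist_force: [-0.0, -0.4, 0.2]
finger_gap: 0.998
time: 18.85
position: [565.8, 172.7, 171.0]
ee_rot: [0.706, 0.043, 0.705, -0.043]
wrist_force: [1.3, 0.1, -0.3]
finger_gap: 0.999
t 18.9 pos [568.5 173.2 176.6] yawY 83.0 xax [ 0.011  0.003 -1.   ] j6 -2.25 F [2.7 0.5 6.7] gap 84.8
shift [  25.  -335.3  -21.3] turn -14.951383495715334
```

View pics/w12.png

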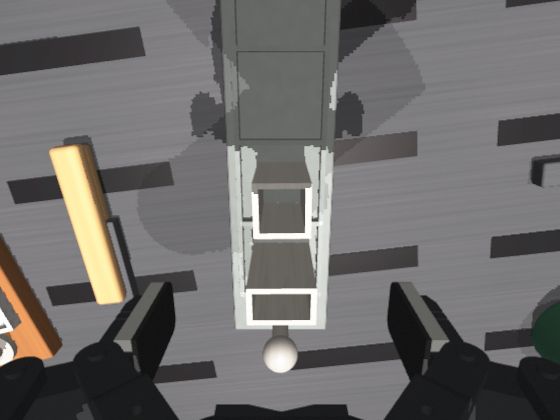

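The square (281,210) and rect (282,300) stand upright in compartments 2 and 1. The round is next.

```bash

python3 -m handwheel '[[[0,-40,-3],-3],[[0,-80,-6],-6],[[0,-120,-9],-9],[[0,-160,-12],-12],[[0,-200,-14],-14]]'
python3 - <<'E'
from h import *
go(507,-157,145,98)
E
```

```text
time: 19.32
position: [526.4, -25.6, 168.7]
ee_rot: [0.706, -0.044, 0.705, 0.044]
wrist_force: [0.3, -0.5, 0.5]
finger_gap: 0.997
t 19.32 pos [526.4 -25.6 168.7] yawY 97.2 xax [ 0.001  0.    -1.   ] j6 -1.69 F [ 0.3 -0.5  0.5] gap 85.2
shift [  23.7 -127.9  -35.7] turn -0.8005761401779949
```

```bash

python3 -m handwheel '[[[8,-38,-8],-0.5],[[14,-75,-20],-0.8],[[20,-105,-30],-0.8],[[27,-127,-36],-0.8],[[27,-127,-36],-0.8]]'
python3 -m handwheel '[[[0,0,0],0],[[0,0,0],0],[[0,0,0],0],[[0,0,0],0],[[0,0,0],0]]' 
python3 - <<'E'
from h import *
p=grab_frame("wrist"); save(p,"w13.png"); go(507,-157,62,98); print(pix(p,(507,-157,94)))
im=p["img"]; cv2.imwrite("pics/w13c.png",cv2.cvtColor(cv2.resize(im[140:330,200:360],None,fx=3,fy=3,interpolation=cv2.INTER_CUBIC),cv2.COLOR_RGB2BGR))
E
```

```text
time: 19.73
position: [505.1, -157.8, 140.1]
ee_rot: [0.705, -0.047, 0.706, 0.047]
wrist_force: [0.5, 1.1, 0.6]
finger_gap: 0.995
time: 20.15
position: [507.3, -153.7, 141.6]
ee_rot: [0.706, -0.049, 0.705, 0.049]
wrist_force: [-0.8, -0.8, -0.1]
finger_gap: 0.995
t 20.2 pos [ 507.2 -153.8  141.5] yawY 97.9 xax [ 0.  0. -1.] j6 -1.43 F [-0.5 -0.4 -0.2] gap 85.2
shift [79.5 -3.1 -0.7] turn -0.12193935555890789
[276.54350874 225.991761  ]
```

View pics/w13c.png

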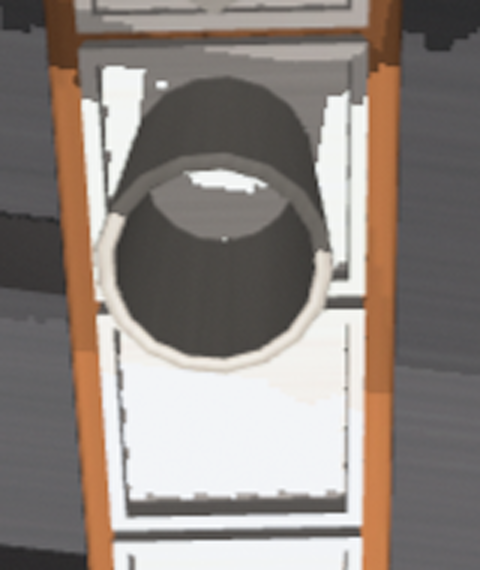

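```bash

python3 -m handwheel '[[[25,-6,1],0],[[50,-6,1],0],[[68,-6,1],0],[[79,-6,1],0],[[79,-6,1],0]]'; python3 -m handwheel '[[[0,0,0],0],[[0,0,0],0],[[0,0,0],0],[[0,0,0],0],[[0,0,0],0]]' 
python3 - <<'E'
from h import *
p=grab_frame("wrist"); save(p,"w14.png")
go(508,-160,62,98)
E
```

```text
time: 20.62
position: [506.8, -159.6, 59.6]
ee_rot: [0.704, -0.048, 0.707, 0.049]
wrist_force: [-0.5, -0.3, -0.3]
finger_gap: 0.998
time: 21.03
position: [509.2, -160.3, 63.1]
ee_rot: [0.706, -0.048, 0.705, 0.048]
wrist_force: [0.4, -0.9, -0.3]
finger_gap: 0.999
t 21.08 pos [ 509.  -160.3   62.9] yawY 97.8 xax [ 0.001 -0.    -1.   ] j6 -1.42 F [ 0.1 -0.2 -0.1] gap 85.1
shift [ 0.9  0.5 -1. ] turn -0.19088851898681014
```

View pics/w14.png

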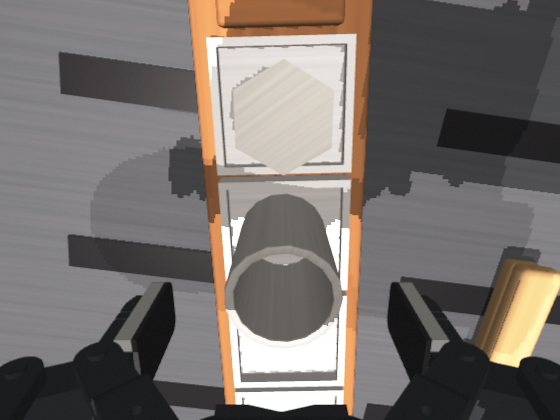

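```bash

python3 -m handwheel '[[[0,0,0],0],[[0,0,0],0],[[0,0,0],0],[[0,0,0],0],[[0,0,0],0]]' 28 40; python3 -m handwheel '[[[0,0,0],0],[[0,0,0],0],[[0,0,0],0],[[0,0,0],0],[[0,0,0],0]]' - 60
python3 - <<'E'
from h import *
go(508,-160,62,98)
p=grab_frame("wrist"); save(p,"w15.png")
E
python3 -m handwheel '[[[-5,0,0],0],[[-20,0,0],0],[[-45,0,0],0],[[-70,0,0],0],[[-90,0,0],0]]'; python3 -m handwheel '[[[0,0,0],0],[[0,0,0],0]]' 
python3 - <<'E'
from h import *
go(496.3,181,150,83)
p=grab_frame("wrist"); save(p,"w16.png")
E
```

```text
time: 21.5
position: [509.0, -160.3, 62.8]
ee_rot: [0.706, -0.048, 0.705, 0.048]
wrist_force: [-1.0, 0.6, 4.6]
finger_gap: 0.54
time: 21.92
position: [509.0, -160.3, 63.0]
ee_rot: [0.706, -0.048, 0.705, 0.048]
wrist_force: [-1.3, 1.9, 5.2]
finger_gap: 0.531
t 21.92 pos [ 509.  -160.3   63. ] yawY 97.8 xax [ 0.001 -0.    -1.   ] j6 -1.42 F [-1.3  1.9  5.2] gap 45.4
shift [ 1.   0.5 -1. ] turn -0.17811839016201247
time: 22.38
position: [508.5, -160.4, 153.6]
ee_rot: [0.705, -0.048, 0.706, 0.048]
wrist_force: [0.5, -0.3, -2.0]
finger_gap: 0.532
time: 22.55
position: [509.0, -160.1, 152.7]
ee_rot: [0.706, -0.048, 0.705, 0.048]
wrist_force: [0.1, 0.3, -3.2]
finger_gap: 0.534
t 22.55 pos [ 509.  -160.1  152.7] yawY 97.8 xax [ 0.001  0.001 -1.   ] j6 -1.42 F [ 0.1  0.3 -3.2] gap 45.6
shift [  2.9 339.7  33.7] turn 14.794720243678086
```

View pics/w16.png

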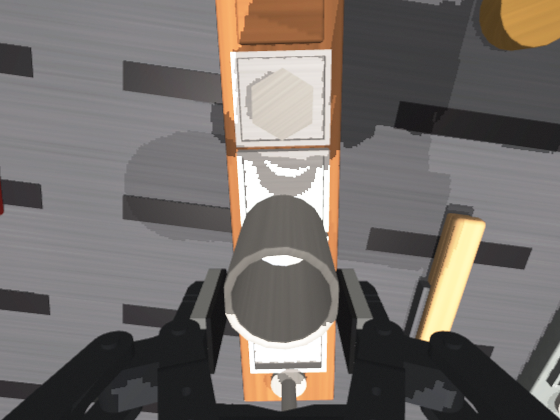

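The round is held upright. Moving it over to compartment 3.

```bash

python3 -m handwheel '[[[0,20,2],1],[[0,50,5],2],[[0,90,9],4],[[0,130,13],6],[[0,170,17],7.5]]'
python3 - <<'E'
from h import *
go(496.3,181,150,83)
E
```

```text
time: 23.02
position: [500.8, 11.7, 150.4]
ee_rot: [0.706, -0.001, 0.708, 0.001]
wrist_force: [1.6, 0.1, -2.7]
finger_gap: 0.536
t 23.02 pos [500.8  11.7 150.4] yawY 90.1 xax [-0.004 -0.001 -1.   ] j6 -1.9 F [ 1.6  0.1 -2.7] gap 45.8
shift [  0.3 169.3  -4.1] turn 7.141302866840533
```

```bash

python3 -m handwheel '[[[0,38,-1],2],[[0,78,-2],4],[[0,118,-3],6],[[0,150,-4],7],[[0,171,-4],7]]'
python3 -m handwheel '[[[0,0,0],0],[[0,0,0],0],[[0,0,0],0],[[0,0,0],0],[[0,0,0],0]]' 
python3 - <<'E'
from h import *
p=grab_frame("wrist"); save(p,"w17.png"); go(496.3,181,71.5,83)
E
```

```text
time: 23.43
position: [495.9, 184.0, 150.2]
ee_rot: [0.705, 0.04, 0.707, -0.041]
wrist_force: [0.6, -0.6, -2.3]
finger_gap: 0.533
time: 23.85
position: [497.4, 180.4, 151.9]
ee_rot: [0.706, 0.042, 0.706, -0.042]
wrist_force: [-0.1, 0.3, -2.6]
finger_gap: 0.533
t 23.9 pos [497.5 180.5 152.1] yawY 83.2 xax [-0. -0. -1.] j6 -2.33 F [ 0.5 -0.  -2.4] gap 45.4
shift [80.6  0.4 -1.2] turn 0.23701264262876975
```

View pics/w17.png

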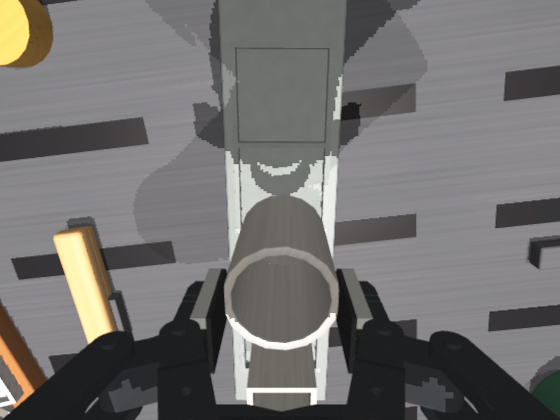

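```bash

python3 -m handwheel '[[[25,0,-1],0],[[50,0,-1],0],[[70,0,-1],0],[[81,0,-1],0],[[81,0,-1],0]]'
python3 -m handwheel '[[[0,0,0],0],[[0,0,0],0],[[0,0,0],0],[[0,0,0],0],[[0,0,0],0]]' 
python3 - <<'E'
from h import *
p=grab_frame("wrist"); save(p,"w18.png"); go(496.3,181,59,83)
E
```

```text
time: 24.32
position: [494.7, 179.8, 68.5]
ee_rot: [0.704, 0.041, 0.708, -0.043]
wrist_force: [-1.2, -0.2, -2.8]
finger_gap: 0.529
time: 24.73
position: [496.9, 181.8, 72.1]
ee_rot: [0.706, 0.042, 0.705, -0.041]
wrist_force: [-0.7, 0.1, -1.9]
finger_gap: 0.53
t 24.78 pos [496.8 181.7  71.9] yawY 83.3 xax [ 0.001  0.001 -1.   ] j6 -2.33 F [ 0.4  0.  -1.7] gap 45.5
shift [12.9 -0.8 -0.4] turn 0.307093640856678
```

View pics/w18.png

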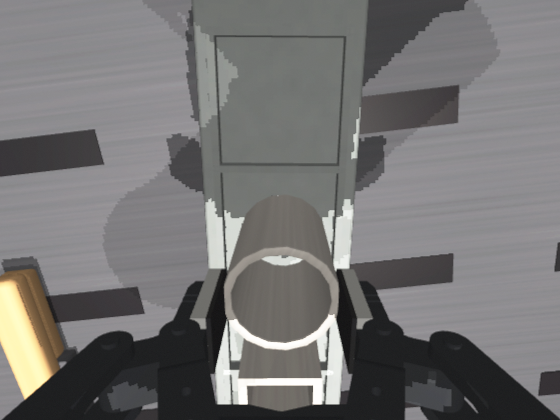

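```bash

python3 -m handwheel '[[[5,0,0],0],[[9,0,0],0],[[12,0,0],0],[[12.5,0,0],0],[[12.5,0,0],0]]'
python3 -m handwheel '[[[0,0,0],0],[[0,0,0],0],[[0,0,0],0],[[0,0,0],0],[[0,0,0],0]]' 
python3 - <<'E'
from h import *
go(496.3,181,59,83)
E
```

```text
time: 25.2
position: [496.7, 181.5, 59.1]
ee_rot: [0.706, 0.041, 0.706, -0.041]
wrist_force: [-1.0, 0.2, 2.8]
finger_gap: 0.526
time: 25.62
position: [496.7, 181.5, 59.0]
ee_rot: [0.706, 0.041, 0.706, -0.041]
wrist_force: [-0.8, -0.8, 4.2]
finger_gap: 0.528
t 25.62 pos [496.7 181.5  59. ] yawY 83.3 xax [ 0. -0. -1.] j6 -2.33 F [-0.8 -0.8  4.2] gap 45.1
shift [ 0.  -0.5 -0.3] turn 0.31483244240251906
```

```bash

python3 -m handwheel '[[[0,0,0],0],[[0,0,0],0],[[0,0,0],0],[[0,0,0],0],[[0,0,0],0]]' 85; python3 -m handwheel '[[[-5,0,0],0],[[-25,0,0],0],[[-55,0,0],0],[[-85,0,0],0],[[-110,0,0],0]]'
python3 - <<'E'
from h import *
p=grab_frame("wrist"); save(p,"w19.png"); go(439,-169,150,97.5)
E
```

```text
time: 26.03
position: [496.5, 181.6, 58.6]
ee_rot: [0.706, 0.041, 0.706, -0.041]
wrist_force: [0.7, -0.2, 0.4]
finger_gap: 0.998
time: 26.45
position: [496.9, 181.5, 171.4]
ee_rot: [0.707, 0.041, 0.705, -0.041]
wrist_force: [0.9, -0.1, -0.0]
finger_gap: 0.995
t 26.5 pos [499.7 182.4 176.7] yawY 83.4 xax [ 0.01   0.004 -1.   ] j6 -2.33 F [1.3 0.  5.3] gap 85.1
shift [  24.8 -356.1  -19.8] turn -14.143506917036618
```

View pics/w19.png

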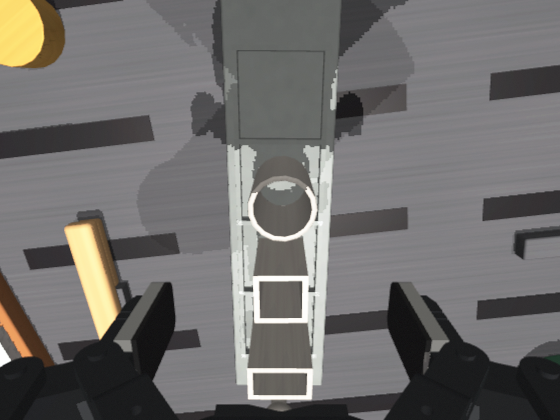

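Round, square and rect (rows 208, 298 and 383) stand upright in compartments 3, 2 and 1. The hex is next.

```bash

python3 -m handwheel '[[[0,-40,-3],-3],[[0,-80,-6],-6],[[0,-120,-9],-9],[[0,-160,-11],-12],[[0,-200,-13],-14]]'
python3 - <<'E'
from h import *
go(439,-169,145,97.5)
E
```

```text
time: 26.92
position: [459.6, -17.1, 169.2]
ee_rot: [0.706, -0.046, 0.705, 0.046]
wrist_force: [0.6, -0.8, 0.2]
finger_gap: 0.997
t 26.92 pos [459.6 -17.1 169.2] yawY 97.5 xax [ 0.001  0.    -1.   ] j6 -1.74 F [ 0.6 -0.8  0.2] gap 85.1
shift [  24.1 -147.9  -40.3] turn 0.011155516132035359
```

```bash

python3 -m handwheel '[[[8,-38,-8],0],[[14,-75,-20],0],[[20,-112,-30],0],[[26,-140,-40],0],[[26,-151,-40],0]]'
python3 -m handwheel '[[[0,0,0],0],[[0,0,0],0],[[0,0,0],0],[[0,0,0],0],[[0,0,0],0]]' 
python3 - <<'E'
from h import *
p=grab_frame("wrist"); save(p,"w20.png"); go(439,-169,60,97.5); print(pix(p,(439,-169,84)))
im=p["img"]; cv2.imwrite("pics/w20c.png",cv2.cvtColor(cv2.resize(im[140:330,200:360],None,fx=3,fy=3,interpolation=cv2.INTER_CUBIC),cv2.COLOR_RGB2BGR))
E
```

```text
time: 27.33
position: [437.7, -173.2, 141.9]
ee_rot: [0.705, -0.044, 0.706, 0.044]
wrist_force: [-0.3, -0.8, 0.4]
finger_gap: 0.996
time: 27.75
position: [440.2, -169.5, 143.0]
ee_rot: [0.706, -0.046, 0.705, 0.046]
wrist_force: [0.1, 0.4, -0.0]
finger_gap: 0.995
t 27.8 pos [ 440.2 -169.6  143. ] yawY 97.4 xax [ 0.  0. -1.] j6 -1.41 F [-0.9  0.4  0.6] gap 84.5
shift [83.   0.8 -1.1] turn -0.10073603162815914
[282.97669048 218.56908728]
```

View pics/w20c.png

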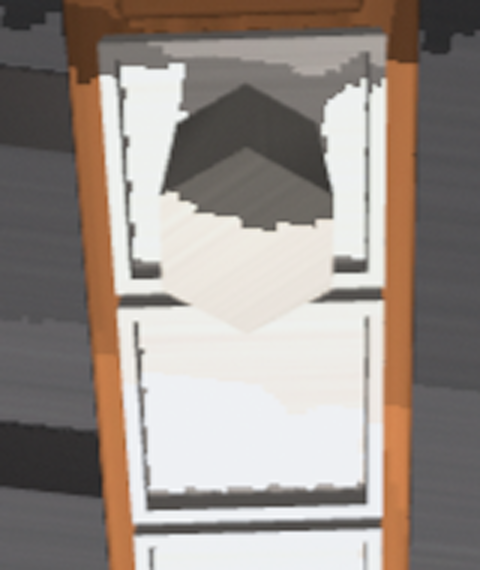

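```bash

python3 -m handwheel '[[[25,0,0],0],[[50,0,0],0],[[70,0,0],0],[[83,0,0],0],[[83,0,0],0]]'; python3 -m handwheel '[[[0,0,0],0],[[0,0,0],0],[[0,0,0],0],[[0,0,0],0],[[0,0,0],0]]' 
python3 - <<'E'
from h import *
p=grab_frame("wrist"); save(p,"w21.png")
go(440,-169,60,97.5)
E
```

```text
time: 28.22
position: [437.8, -169.5, 57.1]
ee_rot: [0.704, -0.045, 0.708, 0.046]
wrist_force: [-0.1, 0.1, -0.0]
finger_gap: 0.997
time: 28.63
position: [440.4, -170.5, 60.6]
ee_rot: [0.706, -0.045, 0.705, 0.045]
wrist_force: [0.1, -0.3, 0.7]
finger_gap: 0.993
t 28.68 pos [ 440.2 -170.5   60.4] yawY 97.3 xax [ 0.001 -0.    -1.   ] j6 -1.41 F [-0.3 -0.2  0.3] gap 85.3
shift [ 0.4  1.5 -0. ] turn -0.1907953590501279
```

View pics/w21.png

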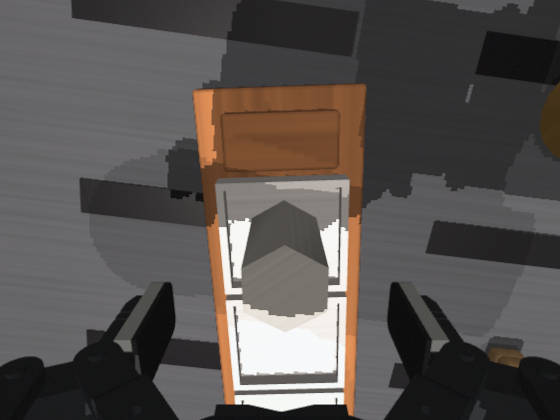

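```bash

python3 -m handwheel '[[[0,1.5,0],0],[[0,1.5,0],0],[[0,1.5,0],0]]'; python3 -m handwheel '[[[0,0,0],0],[[0,0,0],0],[[0,0,0],0],[[0,0,0],0],[[0,0,0],0]]' 16 40; python3 -m handwheel '[[[0,0,0],0],[[0,0,0],0],[[0,0,0],0],[[0,0,0],0],[[0,0,0],0]]' - 70
python3 - <<'E'
from h import *
go(440,-169,60,97.5)
E
python3 -m handwheel '[[[-5,0,0],0],[[-20,0,0],0],[[-45,0,0],0],[[-70,0,0],0],[[-90,0,0],0]]'; python3 -m handwheel '[[[0,0,0],0],[[0,0,0],0]]' 
python3 - <<'E'
from h import *
go(427,189.5,150,83)
p=grab_frame("wrist"); save(p,"w22.png")
E
```

```text
time: 28.93
position: [439.6, -168.9, 59.9]
ee_rot: [0.706, -0.045, 0.706, 0.045]
wrist_force: [0.8, -0.1, -0.3]
finger_gap: 0.999
time: 29.35
position: [439.7, -169.1, 60.0]
ee_rot: [0.706, -0.045, 0.706, 0.045]
wrist_force: [-0.7, 0.4, 3.7]
finger_gap: 0.401
time: 29.77
position: [439.8, -169.1, 60.3]
ee_rot: [0.706, -0.045, 0.705, 0.045]
wrist_force: [-1.0, 0.2, 5.1]
finger_gap: 0.387
t 29.77 pos [ 439.8 -169.1   60.3] yawY 97.3 xax [ 0.001 -0.    -1.   ] j6 -1.41 F [-1.   0.2  5.1] gap 33.0
shift [0.3 0.1 0.2] turn -0.17908715514276707
time: 30.18
position: [439.1, -168.7, 150.5]
ee_rot: [0.705, -0.045, 0.706, 0.045]
wrist_force: [0.7, -0.7, -5.2]
finger_gap: 0.387
time: 30.35
position: [439.6, -168.5, 149.4]
ee_rot: [0.706, -0.044, 0.705, 0.045]
wrist_force: [-0.3, -0.1, -6.3]
finger_gap: 0.385
t 30.35 pos [ 439.6 -168.5  149.4] yawY 97.3 xax [ 0.     0.001 -1.   ] j6 -1.41 F [-0.3 -0.1 -6.3] gap 32.9
shift [-2.000e-01  3.567e+02  3.290e+01] turn 14.28087078037268
```

View pics/w22.png

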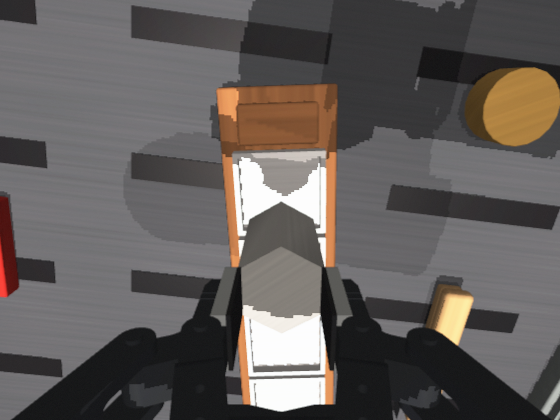

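The hex is held by its flats, centred.

```bash

python3 -m handwheel '[[[0,20,2],1],[[0,50,5],2],[[0,90,8],4],[[0,130,12],6],[[0,170,16],7]]'
python3 - <<'E'
from h import *
go(427,189.5,150,83)
E
```

```text
time: 30.82
position: [431.8, 2.9, 147.5]
ee_rot: [0.706, -0.001, 0.709, 0.001]
wrist_force: [2.0, -0.7, -4.5]
finger_gap: 0.384
t 30.82 pos [431.8   2.9 147.5] yawY 90.1 xax [-0.004 -0.001 -1.   ] j6 -1.94 F [ 2.  -0.7 -4.5] gap 32.8
shift [ -2.6 186.6  -4.4] turn 7.124182295009803
```

```bash

python3 -m handwheel '[[[0,38,-1],2],[[0,78,-2],4],[[0,118,-3],6],[[0,155,-4],7],[[0,185,-4],7]]'
python3 -m handwheel '[[[0,0,0],0],[[0,0,0],0],[[0,0,0],0],[[0,0,0],0],[[0,0,0],0]]' 
python3 - <<'E'
from h import *
p=grab_frame("wrist"); save(p,"w23.png"); go(427,189.5,70,83)
E
```

```text
time: 31.23
position: [427.0, 188.6, 147.4]
ee_rot: [0.705, 0.041, 0.707, -0.042]
wrist_force: [1.5, -1.2, -4.7]
finger_gap: 0.386
time: 31.65
position: [428.6, 185.5, 149.2]
ee_rot: [0.706, 0.042, 0.706, -0.042]
wrist_force: [0.3, -1.0, -5.5]
finger_gap: 0.386
t 31.7 pos [428.8 185.6 149.5] yawY 83.2 xax [-0.001 -0.    -1.   ] j6 -2.43 F [ 0.3  0.4 -5.2] gap 32.9
shift [79.5  3.7 -2.2] turn 0.2249755398704565
```

View pics/w23.png

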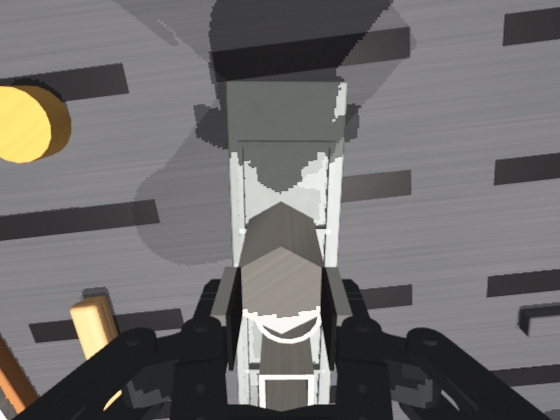

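```bash

python3 -m handwheel '[[[25,4,-2],0],[[50,4,-2],0],[[69,4,-2],0],[[80,4,-2],0],[[80,4,-2],0]]'
python3 -m handwheel '[[[0,0,0],0],[[0,0,0],0],[[0,0,0],0],[[0,0,0],0],[[0,0,0],0]]' 
python3 - <<'E'
from h import *
p=grab_frame("wrist"); save(p,"w24.png"); go(427,189.5,56.3,83)
E
```

```text
time: 32.12
position: [425.6, 188.9, 67.3]
ee_rot: [0.704, 0.041, 0.707, -0.043]
wrist_force: [0.3, -0.3, -4.9]
finger_gap: 0.388
time: 32.53
position: [427.8, 191.2, 70.5]
ee_rot: [0.706, 0.042, 0.706, -0.041]
wrist_force: [-0.3, 0.0, -5.1]
finger_gap: 0.383
t 32.58 pos [427.7 191.1  70.3] yawY 83.3 xax [ 0.001  0.001 -1.   ] j6 -2.44 F [-1.   0.5 -5.5] gap 32.6
shift [14.  -1.7 -0.5] turn 0.31016509744236487
```

View pics/w24.png

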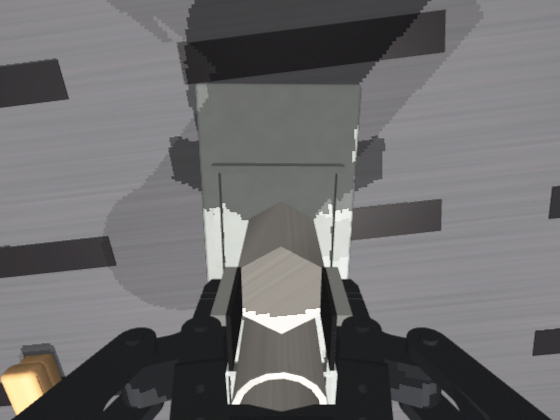

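Partition row 164 and the tray's middle column (~279) match the earlier placings, so I'm lowering.

```bash

python3 -m handwheel '[[[5,-1,0],0],[[9,-1,0],0],[[12,-1,0],0],[[13.5,-1,0],0],[[13.5,-1,0],0]]'
python3 -m handwheel '[[[0,0,0],0],[[0,0,0],0],[[0,0,0],0],[[0,0,0],0],[[0,0,0],0]]' 
python3 - <<'E'
from h import *
go(427,189.5,56.3,83)
E
```

```text
time: 33.0
position: [427.2, 189.7, 56.4]
ee_rot: [0.706, 0.041, 0.706, -0.041]
wrist_force: [-1.9, -1.3, -0.9]
finger_gap: 0.386
time: 33.42
position: [427.2, 189.7, 56.4]
ee_rot: [0.706, 0.041, 0.706, -0.041]
wrist_force: [-1.5, -1.5, -0.4]
finger_gap: 0.389
t 33.42 pos [427.2 189.7  56.4] yawY 83.3 xax [ 0. -0. -1.] j6 -2.44 F [-1.5 -1.5 -0.4] gap 33.2
shift [ 0.1 -0.2 -0.2] turn 0.3132111251562435
```

```bash

python3 -m handwheel '[[[0,0,0],0],[[0,0,0],0],[[0,0,0],0],[[0,0,0],0],[[0,0,0],0]]' 85; python3 -m handwheel '[[[-5,0,0],0],[[-25,0,0],0],[[-55,0,0],0],[[-85,0,0],0],[[-110,0,0],0]]'; python3 -m handwheel '[[[0,-40,0],0],[[0,-80,0],0],[[0,-120,0],0],[[0,-160,0],0],[[0,-200,0],0]]'; python3 -m handwheel '[[[0,-40,0],0],[[0,-80,0],0],[[0,-120,0],0],[[0,-150,0],0],[[0,-150,0],0]]';python3 -m handwheel '[[[0,0,0],0],[[0,0,0],0],[[0,0,0],0],[[0,0,0],0],[[0,0,0],0]]'
python3 - <<'E'
from h import *
go(427,189.5,56.3,83)
p=grab_frame("top"); save(p,"top9.png"); im=p["img"]
cv2.imwrite("pics/top9c.png",cv2.cvtColor(cv2.resize(im[155:350,150:240],None,fx=3,fy=3,interpolation=cv2.INTER_CUBIC),cv2.COLOR_RGB2BGR))
q=grab_frame("scene"); save(q,"scene9.png")
o=np.array([531,177.]);d=np.radians(-7)
for t in ["rect","square","round","hex"]:
    for pic in (p,q):
        for r in pinpoint(t+"_mid",pic)[:2]:
            w=c2w(pic,r["centre"]); v=w[:2]-o
            print(t,round(r["score"],2),w.round(1),"tray xy",round(v@[np.cos(d),np.sin(d)],1),round(v@[-np.sin(d),np.cos(d)],1))
E
```

```text
time: 33.83
position: [427.6, 190.2, 56.5]
ee_rot: [0.706, 0.041, 0.706, -0.041]
wrist_force: [-1.0, 0.2, -0.3]
finger_gap: 0.993
time: 34.25
position: [427.7, 189.9, 168.9]
ee_rot: [0.707, 0.042, 0.705, -0.041]
wrist_force: [0.2, 0.6, 0.1]
finger_gap: 0.996
time: 34.67
position: [403.4, -10.3, 167.0]
ee_rot: [0.706, 0.041, 0.705, -0.041]
wrist_force: [0.7, -0.7, 0.8]
finger_gap: 0.995
time: 35.08
position: [385.5, -161.8, 166.7]
ee_rot: [0.706, 0.043, 0.706, -0.043]
wrist_force: [-0.2, -0.2, 0.3]
finger_gap: 0.992
time: 35.5
position: [386.8, -156.9, 166.4]
ee_rot: [0.706, 0.041, 0.706, -0.041]
wrist_force: [-0.2, 0.7, 0.1]
finger_gap: 0.999
t 35.5 pos [ 386.8 -156.9  166.4] yawY 83.4 xax [ 0.  0. -1.] j6 -1.68 F [-0.2  0.7  0.1] gap 85.3
shift [1.101e+02 3.487e+02 2.000e-01] turn 0.4165318248619485
rect 0.72 [ 801.  -182.3   41.9] tray xy 311.7 -323.7
rect 0.71 [635.  168.   62.6] tray xy 104.4 3.8
rect 0.76 [ 801.  -185.8   41.5] tray xy 312.2 -327.2
rect 0.64 [ 702.5 -128.4   20.9] tray xy 207.4 -282.2
square 0.7 [568.4 172.9  55. ] tray xy 37.6 0.4
square 0.69 [568.8 172.9  57. ] tray xy 38.0 0.5
round 0.57 [496.6 186.5  56.2] tray xy -35.3 5.3
round 0.94 [492.2 181.7  55.8] tray xy -39.1 -0.1
hex 0.76 [425.2 191.1  51.4] tray xy -106.7 1.1
hex 0.46 [ 643.2 -129.1   17.9] tray xy 148.7 -290.2
hex 0.58 [428.1 192.7  50.4] tray xy -104.0 3.1
```

View pics/top9c.png

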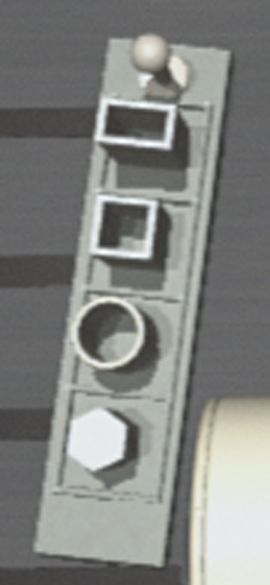

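View pics/scene9.png

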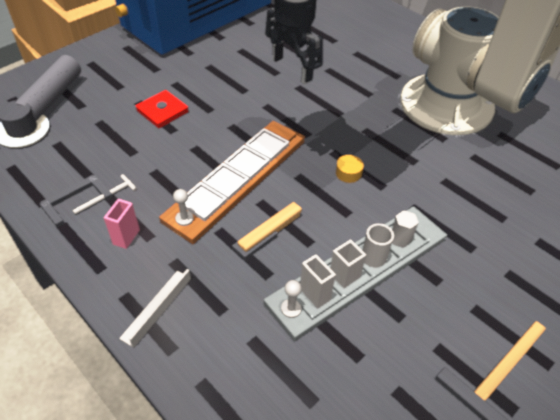

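All four pieces stand upright in their own compartments, in order from the tray's post: rect, square, round, hex. The arm is clear, so I'm handing in.

```bash
python3 -c "
from bench import *
print(job_done(), get_obs()['time'])"
```

```text
the job is handed in; nothing more can be done
the job is handed in; nothing more can be done
```

I moved all four pieces into the welding tray in order from its post: rect, square, round, then hex. The job was handed in at about 36 s of the 120 s allowed. `job_done()` reported no verdict.

**Last checks:**
- **Standing:** the final top and scene pictures show all four pieces upright in their own compartments and let go, with the gripper open and clear.
- **Along the tray:** most detections were within about 3 mm of the compartment centres. The largest was 4.1 mm, for the round in the scene picture (0.1 mm off in the top picture). The limit is 18.5 mm.
- **Across the tray:** all were within about 5 mm. The round showed the largest offset in the top picture but read close to zero in the scene picture.

**Checks that disagreed or failed:**
- The rect search ranked the pink look-alike first in both pictures. The grey rect was found only in the top picture, at +104 mm along the tray. In the scene picture I confirmed it by eye only.
- The hex search also gave one low-score false hit on the empty rack.
- The early top and wrist camera readings disagreed by about 5 mm across the row. I corrected for this with close wrist views before each grasp.

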